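# Charge the paint mill and switch it on

### The job

Put the white porcelain ball that waits on the bench into the empty one of the mill's two deep steel pots: porcelain chips, so lower it very gently until it rests on the pot floor, whose depth differs from one charge to the next, and let go without letting it drop or pressing it down. Then take the T-handled key from its wooden stand, push it well down into the square socket of the switch box, turn it clockwise (seen from above) as far as it goes, and leave it in there. Turn the switch only with the key, and leave the other ball and the tin, tape and filling knife alone.

Things in the scene. Friction and masses are not known exactly. Their poses are not given: they have to be found in the camera images.
- ball: glazed white porcelain grinding ball, 55 mm diameter, about 0.24 kg (varies), to be loaded; origin at its centre. It starts on a low black rubber rest ring (48 mm outside, 8 mm high) on the bench, its centre 31 mm above the bench
- pot_empty: the empty pot: open steel cylinder, 148 mm outside, 140 mm inside diameter, 120 mm tall, fixed on the mill's 50 mm high deck; origin at the centre of its underside. Same look as the other pot, left or right of it. Its dished black cushioned floor gives up to 3 mm and is adjustable: its middle lies somewhere from 38 to 72 mm below the rim, not measured
- pot_empty_rim (a point): centre of the mouth of the empty pot, level with the rim; z up
- pot_loaded: the pot that already holds a ball, same size; origin at the centre of its underside. The two pots stand 190 mm apart, centre to centre
- ball_in: the second ball, the same, already lying in the other pot, to be left there; origin at its centre
- key: T-handled steel key standing upright in its stand, 66 mm tall in all: a 12 mm square shank from 0 to 36 mm (foot tapered over the lowest 4 mm), then a head 44 mm long (x) by 12 mm thick (y) from 36 to 66 mm; origin at the foot of the shank, z up, x along the head, shank sides parallel to x and y. 0.09 kg. Stands 22 mm deep in the stand
- key_stand: wooden block 70 x 70 x 30 mm, fixed, with a 15 mm square blind hole in the middle of its top, 22 mm deep; origin at the centre of its underside
- switch_box: grey switch box 110 x 110 x 55 mm, fixed on the bench, with a turning steel boss 36 mm square on top, its upper face 88 mm above the bench; origin at the centre of the box's underside
- socket (a point): mouth of the 14 mm square blind socket, 22 mm deep, in the middle of the boss's upper face; on the turning axis, turns with the boss, x and y parallel to the socket's sides, z up. The key goes in any of its four quarter turns
- rotor (a joint): angle of the boss in rad: 0 off, grows clockwise seen from above, to a stop at 1.2 (on); starts between 0 and 0.25, stiff enough to stay where it is left
- tin: closed steel tin, 84 mm diameter, 100 mm tall, a bystander; origin at the centre of its underside
- tape: roll of paper tape lying flat, 100 mm diameter, 25 mm high, a bystander; origin at the centre of its underside
- knife: filling knife 200 mm long lying on the bench, a bystander; origin at its underside about mid-length, x along it
Not all that is in view belongs to the job. Leave any green or yellow look-alike of the ball alone.

How it is judged:
By the outcome, as a careful person would: the job done as asked, in the order asked, and still so for the second after the job is handed in, with the robot touching nothing.
It also fails if it takes over 58 s, if anything falls off the work surface, if the arm or the gripper's body presses on something with over 40 N, if the wrist force passes 120 N, or if a joint passes its speed limit or range.

### The arm

A 7-joint arm with a two-finger parallel gripper is mounted at the origin on the work surface. World frame = base frame: x ahead of the robot, y to its left, z up, the work surface at z = 0. Lengths are in m, angles in rad, forces in N, time in s.
With the tool pointing down it reaches from about 0.425 to 0.925 m from the base axis. Payload 6.8 kg.
Tool frame: the origin (TCP) lies at the very end of the fingers, on their centre line; the grasp point (between the pads) lies 19 mm behind it (bot.grasp_offset is the distance from the TCP to the grasp point, in m); z points along the fingers, y is the direction in which the jaws open and shut (so a half turn about z gives the same grasp; the last joint's range is limited). The gripper opens to 85 mm and grips with 20 to 120 N. Pads are 22 mm wide; open, the fingers measure 114 mm over their backs; the gripper's body (76 mm by 85 mm) begins 54 mm behind the grasp point. The pads swing forward as they close: fully open they stand 13 mm farther back than shut.
Start: joints at [-1.431, 0.477, 0.022, 1.555, -0.011, 1.109, -0.083], TCP at [0.166, 0.654, 0.231] pointing down, gripper open.
Joint ranges: [-2.96, 2.96], [-0.34, 2.1], [-1.41, 1.46], [0.24, 2.44], [-1.37, 4.51], [0.17, 1.92], [-2.96, 2.96]. Speed limits (rad/s): [2.39, 2.39, 3.14, 3.14, 3.14, 3.14, 3.14].

### API

Orientations are given as a unit quaternion [w, x, y, z].
In Python, from station import monitor, cams, bot, finder gives the robot as it stands.
- The arm moves only by the tool jog_arm, never from a script. Its argument "plan" is a list of rows, each an object of numbers: "x", "y", "z": the shift along the tool's x, y, z as a fraction of full scale; "wx", "wy", "wz": the turn, a rotation vector about the tool's x, y, z as a fraction of full scale. A call has 1 to 12 rows; each row is the pose to reach, as a shift and turn from the pose measured when the call began, along the tool's axes at that moment, turning the shorter way round; what a row does not reach only later rows make up. Full scale, the value 1, is 20 cm for a shift and 180 degrees for a turn. A row lasts 1/12 s, in which the tool goes at most 41.7 mm and 7.16 degrees, less where a joint would pass 70% of its speed; a pose out of reach is approached as far as the arm can. A call with a number of a shift or a turn outside -1 to 1 is refused whole. A call with a gripper value outside its range is refused whole. "hand" is the opening, from -1 (shut) to 1 (fully open), set as the call begins (left out, the last holds). The fingers move at their own pace and stop on an object; "grip_force" is the grip in N (left out, the last holds). Time passes only in rows, so rows that repeat a pose let the fingers close. It gives the time, the measured TCP pose, the force and the opening at its end, in the units of the state.
- monitor.get_obs(): the state, without advancing time (a new reading comes with each control period).
- cams.read_camera(name): name is "side" or "top"; returns the picture (384x512x3 uint8, red, green, blue); there is no depth.
- cams.get_calibration(name): a dict with "fx", "fy", "cx", "cy" (pixels), "distortion" ([k1, k2, p1, p2, k3] as OpenCV has them; the pictures are not rectified), "extrinsics" (4x4, takes a point from world to camera coordinates). Camera axes: x right, y down, z forward; pixel columns grow to the right and rows downward; lengths in m; the calibration is good to about 2 mm. A picture is of the moment at which its call begins. get_calibration takes no time and is no camera call.
- bot.hand_in(): hands the job in, once; it reports no verdict.
Trained networks look in the newest picture that a camera, given by its name, has taken for a name from the list of things; names that differ only in an ending like _2 or _b are one class to them, and where a whole thing is asked for, a point or a joint stands for the part that bears it (a point fixed in the world has none). Each returns a list of dicts, best first, with "confidence" (0 to 1); they miss things now and then, are a little off and sometimes report something else, mostly with a low value. They report only what shows in the picture. A call takes as long as a camera call. They do not tell look-alikes from the thing itself.
- finder.find_in(camera, target): "bbox" ([left, top, width, height] in pixels, round what is visible of it).
- finder.place_of(camera, target): "location" ([column, row] in pixels: a listed point, or the origin of a listed thing).
The state is a dict: "t": time; "q": joint angles; "joint_vel": joint speeds; "joint_torque": joint torques, N m; "eef_pos": TCP position; "tool_rot": TCP orientation; "contact_force": force on the tool from outside, world axes, zero at the start; "torque": the same for the moment, N m; "gripper_width": opening from 0.0 (shut) to 1.0 (fully open).
Only numpy, scipy, OpenCV 4.12 (cv2) and the standard library are available. Lean on these libraries where they do the work, as an engineer would, in place of code of your own. Each camera call takes 0.05 s, during which the arm holds its last target. There are 200 camera calls.

## Working session

There is one attempt and no reset: what is moved stays moved. The work goes in short steps, Python scripts to look and compute and a tool call to move; the robot and the scene stay as the last step left them, time stands still between calls to the robot, and variables do not carry over. Pictures are saved under pics/ and viewed, about 8 in all and at most 12, crops included, and the job is handed in when it is done.

Besides the shell and the picture viewer there is one more tool, called after "Emit:" as name([rows], argument=value, ...), one row to a line, values as JSON. jog_arm: Moves the arm, as the interface text tells. Shift numbers are shares of 20 cm and turn numbers shares of 180 degrees, none past 1 either way. Its arguments: {"type":"object","properties":{"plan":{"type":"array","items":{"type":"object","properties":{"x":{"type":"number","minimum":-1,"maximum":1},"y":{"type":"number","minimum":-1,"maximum":1},"z":{"type":"number","minimum":-1,"maximum":1},"wx":{"type":"number","minimum":-1,"maximum":1},"wy":{"type":"number","minimum":-1,"maximum":1},"wz":{"type":"number","minimum":-1,"maximum":1}}}},"hand":{"type":"number"},"grip_force":{"type":"number"}},"required":["plan"]}

```bash
ls; mkdir -p pics; cat > h.py <<'E'
import numpy as np, cv2
from station import monitor, cams, bot, finder
from scipy.spatial.transform import Rotation as R
def cal(n):
    c=cams.get_calibration(n); K=np.array([[c['fx'],0,c['cx']],[0,c['fy'],c['cy']],[0,0,1.]])
    return K,np.array(c['distortion'],float),np.array(c['extrinsics'])
def ray(n,px):
    K,d,E=cal(n); u=cv2.undistortPoints(np.array([[px]],float),K,d)[0,0]
    Rm,t=E[:3,:3],E[:3,3]; return -Rm.T@t, Rm.T@np.array([u[0],u[1],1])
def atz(n,px,z):
    o,v=ray(n,px); return o+v*(z-o[2])/v[2]
def tri(p1,p2,n1='top',n2='side'):
    o1,v1=ray(n1,p1);o2,v2=ray(n2,p2); s=np.linalg.lstsq(np.c_[v1,-v2],o2-o1,rcond=None)[0]
    a,b=o1+s[0]*v1,o2+s[1]*v2; return (a+b)/2,np.linalg.norm(a-b)
def proj(n,P):
    K,d,E=cal(n); return cv2.projectPoints(np.array(P,float).reshape(-1,3),cv2.Rodrigues(E[:3,:3])[0],E[:3,3],K,d)[0].reshape(-1,2)
def snap(n,f=None):
    im=cams.read_camera(n)
    if f: cv2.imwrite('pics/'+f,im[:,:,::-1])
    return im
def rel(target,yaw=None):
    """plan numbers from the current pose: target TCP (world)"""
    s=monitor.get_obs(); w=s['tool_rot']; r=R.from_quat([w[1],w[2],w[3],w[0]])
    return np.round(r.inv().apply(np.array(target)-s['eef_pos'])/0.2,4)
E
python3 - <<'E'
from h import *
np.set_printoptions(precision=4,suppress=True)
a=snap('top','t0.png');b=snap('side','s0.png')
for n in ['top','side']:
    K,d,E=cal(n); print(n,K[0,0],-E[:3,:3].T@E[:3,3],E[2,:3])
    for t in ['ball','pot_empty_rim','pot_empty','pot_loaded','key','socket','key_stand','switch_box','tin','tape','knife']:
        try: print(t,[(np.round(x['location'],1).tolist(),round(x['confidence'],2)) for x in finder.place_of(n,t)[:3]])
        except Exception as e: print(t,e)
print(monitor.get_obs())
cv2.imwrite('pics/both.png',cv2.resize(np.vstack([a,b]),None,fx=.78,fy=.78)[:,:,::-1])
E
```

```text
pics
top 376.10960972671995 [ 0.3758 -0.0605  1.2009] [ 0.1136 -0.0015 -0.9935]
ball [([317.7, 244.7], 0.81), ([292.0, 239.8], 0.81), ([274.9, 208.3], 0.77)]
pot_empty_rim [([182.3, 167.1], 0.93)]
pot_empty [([194.5, 168.5], 0.72), ([284.8, 168.8], 0.7)]
pot_loaded [([130.2, 169.9], 0.61)]
key [([338.4, 171.1], 0.63)]
socket [([286.5, 164.6], 0.49)]
key_stand [([332.0, 171.8], 0.94)]
switch_box [([128.0, 165.0], 0.74), ([284.9, 165.2], 0.62)]
tin [([260.1, 111.7], 0.68), ([229.5, 229.0], 0.34)]
tape [([234.1, 229.4], 0.79)]
knife [([365.8, 230.9], 0.92), ([312.2, 212.4], 0.4)]
side 480.99570017029606 [ 0.2935 -1.0765  0.7214] [ 0.182   0.8485 -0.4969]
ball [([230.6, 238.1], 0.94), ([197.8, 282.4], 0.88), ([152.7, 277.6], 0.86)]
pot_empty_rim [([248.9, 139.0], 0.77)]
pot_empty [([251.7, 173.4], 0.92)]
pot_loaded []
key [([305.5, 284.1], 0.53)]
socket [([286.8, 220.3], 0.68)]
key_stand [([303.9, 291.6], 0.89)]
switch_box [([286.2, 244.5], 0.67)]
tin [([345.0, 218.3], 0.78)]
tape [([198.1, 220.5], 0.71)]
knife [([234.8, 342.9], 0.7), ([249.4, 137.4], 0.67)]
{'t': 1.2, 'q': array([-1.4311,  0.477 ,  0.0224,  1.5554, -0.0115,  1.1093, -0.0831]), 'joint_vel': array([-0.0004, -0.0011, -0.0004,  0.0019,  0.0007,  0.0004,  0.0021]), 'joint_torque': array([ -0.0005, -59.6334,   1.606 , -28.1541,   0.0124,   0.0017,
         0.    ]), 'eef_pos': array([0.1656, 0.6544, 0.2313]), 'tool_rot': array([-0.    ,  0.1236,  0.9923,  0.    ]), 'contact_force': array([ 0.6714, -0.1787,  0.1135]), 'torque': array([ 0.0044, -0.0213, -0.0351]), 'gripper_width': 1.0011363759080842}
```

View pics/t0.png

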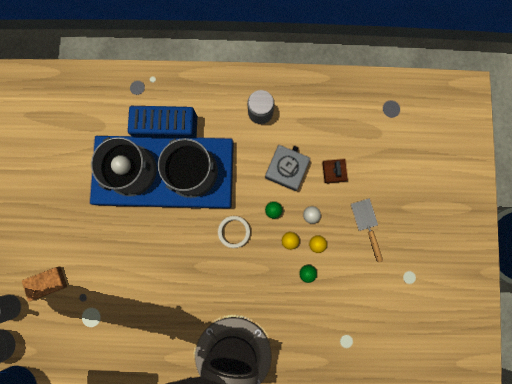

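View pics/s0.png

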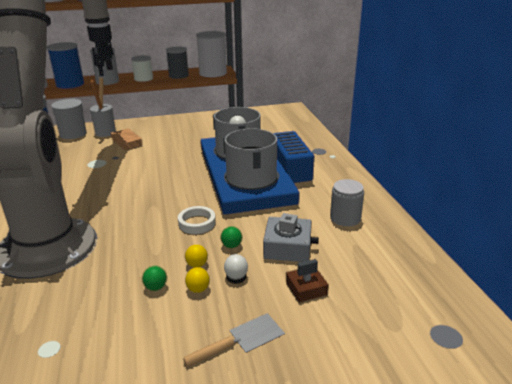

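```bash
python3 - <<'E'
from h import *
np.set_printoptions(precision=4,suppress=True)
a=cv2.imread('pics/t0.png');b=cv2.imread('pics/s0.png')
def blob(im,c,r,f):
    h=cv2.cvtColor(im,cv2.COLOR_BGR2HSV).astype(int); m=f(h)
    yy,xx=np.mgrid[:384,:512]; m&=(np.hypot(xx-c[0],yy-c[1])<r)
    return xx[m].mean(),yy[m].mean(),m.sum(), (xx[m].min()+xx[m].max())/2,(yy[m].min()+yy[m].max())/2
w=lambda h:(h[...,1]<60)&(h[...,2]>90)
bt=blob(a,(312,215),14,w);bs=blob(b,(236,267),16,w);print(bt,bs)
print('ball',atz('top',bt[3:],.031),atz('side',bs[3:],.031),tri(bt[3:],bs[3:]))
print('rim net',tri((182.3,167.1),(248.9,139.0)),atz('top',(182.3,167.1),.17),atz('side',(248.9,139),.17))
print('sock',atz('top',(286.5,164.6),.088),atz('side',(286.8,220.3),.088))
print('key top(338.5,169.5)',atz('top',(338.5,169.5),.074),'foot net',tri((338.4,171.1),(305.5,284.1)))
print('stand',atz('top',(332,171.8),0),atz('side',(303.9,291.6),0))
c=cv2.resize(a[135:200,255:360],None,fx=7,fy=7,interpolation=cv2.INTER_CUBIC)
d=cv2.resize(b[190:310,250:340],None,fx=5,fy=5,interpolation=cv2.INTER_CUBIC)[:600]
cv2.imwrite('pics/c1.png',c);cv2.imwrite('pics/c2.png',d)
# draw hypothetical rim circle
P=atz('side',(248.9,139),.17)
E
```

```text
(np.float64(311.53456221198155), np.float64(214.46082949308754), np.int64(217), np.float64(312.0), np.float64(214.5)) (np.float64(235.43201754385964), np.float64(265.82675438596493), np.int64(456), np.float64(235.5), np.float64(266.0))
ball [ 0.4401 -0.2346  0.031 ] [ 0.4408 -0.2325  0.031 ] (array([ 0.4403, -0.2344,  0.0326]), np.float64(0.0004634157482057751))
rim net (array([0.5583, 0.1488, 0.1654]), np.float64(0.005079928655076062)) [0.5549 0.1481 0.17  ] [0.5587 0.139  0.17  ]
sock [ 0.5849 -0.148   0.088 ] [ 0.5803 -0.165   0.088 ]
key top(338.5,169.5) [ 0.5768 -0.308   0.074 ] foot net (array([ 0.5793, -0.3187,  0.0223]), np.float64(0.0031335508131342124))
stand [ 0.5818 -0.303   0.    ] [ 0.5754 -0.3171  0.    ]
```

View pics/c1.png

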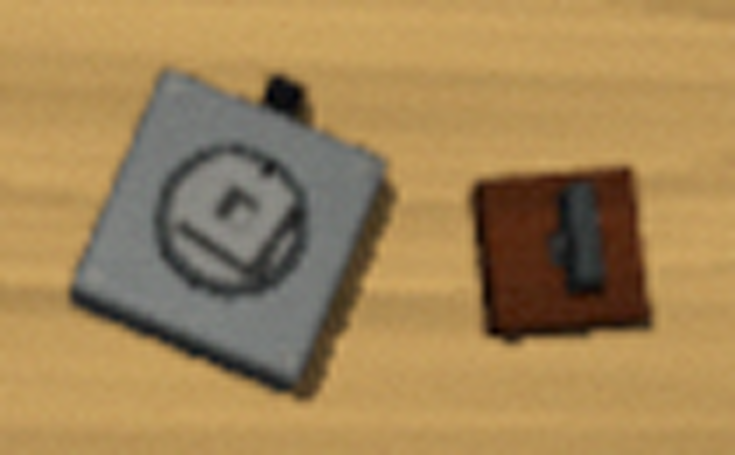

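View pics/c2.png

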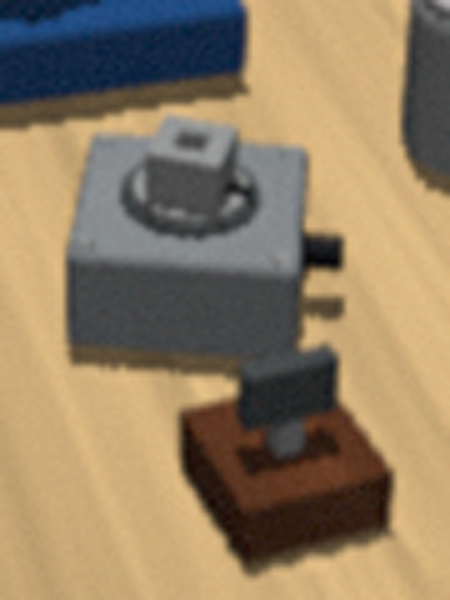

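```bash
cat > m.py <<'E'
from h import *
np.set_printoptions(precision=4,suppress=True)
a=cv2.imread('pics/t0.png');b=cv2.imread('pics/s0.png')
C1=lambda u,v:(255+u/7-.43,135+v/7-.43); C2=lambda u,v:(250+u/5-.4,190+v/5-.4)
print('sock',atz('top',C1(235,207),.088),atz('side',C2(190,141),.088),tri(C1(235,207),C2(190,141)))
print('key',atz('top',C1(591,237),.074),atz('side',C2(288,362),.074),tri(C1(591,237),C2(288,362)))
S=[atz('top',C1(*p),.03) for p in [(475,183),(632,168),(650,322),(491,334)]];print('stand',np.mean(S,0),np.diff(S,axis=0))
S=[atz('top',C1(*p),.055) for p in [(165,70),(385,162),(297,386),(73,294)]];print('box',np.mean(S,0),np.diff(S,axis=0))
k=[atz('side',C2(*p),.074) for p in[(243,373),(333,349)]];print('head dir side',k[1]-k[0])
k=[atz('top',C1(*p),.074) for p in[(596,292),(586,183)]];print('head dir top',k[1]-k[0])
g={}
for n,im in (('top',a),('side',b)):
    G=cv2.GaussianBlur(cv2.cvtColor(im,cv2.COLOR_BGR2GRAY),(0,0),1.0).astype(np.float32)
    g[n]=np.hypot(cv2.Sobel(G,cv2.CV_32F,1,0),cv2.Sobel(G,cv2.CV_32F,0,1))
th=np.linspace(0,2*np.pi,180,endpoint=False)
def sc(c,n):
    s=0
    for r in(.070,.074):
        p=proj(n,np.c_[c[0]+r*np.cos(th),c[1]+r*np.sin(th),0*th+.17]).astype(np.float32)
        s+=cv2.remap(g[n],p[:,0].reshape(1,-1),p[:,1].reshape(1,-1),1).mean()
    return s
for n in g:
    best=max(((sc((x,y),n),x,y) for x in np.arange(.53,.59,.002) for y in np.arange(.12,.18,.002)));print('rim',n,best)
best=max(((sc((x,y),'top')+sc((x,y),'side'),x,y) for x in np.arange(.53,.59,.002) for y in np.arange(.12,.18,.002)));print('rim',best)
print(np.array(finder.bot.grasp_offset) if hasattr(finder,'bot') else bot.grasp_offset)
print(rel([.440,-.2345,.20]))
E
python3 m.py
```

```text
sock [ 0.5865 -0.1529  0.088 ] [ 0.5853 -0.1551  0.088 ] (array([ 0.5863, -0.153 ,  0.0866]), np.float64(0.0007595082582559072))
key [ 0.5801 -0.3095  0.074 ] [ 0.5826 -0.309   0.074 ] (array([ 0.5812, -0.3097,  0.0745]), np.float64(0.0022770101041449226))
stand [ 0.5811 -0.3061  0.03  ] [[ 0.0089 -0.0716  0.    ]
 [-0.0704 -0.008   0.    ]
 [-0.0074  0.072   0.    ]]
box [ 0.5836 -0.1537  0.055 ] [[-0.039  -0.0984  0.    ]
 [-0.101   0.0378  0.    ]
 [ 0.0382  0.0992  0.    ]]
head dir side [0.0423 0.0062 0.    ]
head dir top [0.048  0.0044 0.    ]
rim top (np.float32(243.10953), np.float64(0.5680000000000001), np.float64(0.14800000000000002))Traceback (most recent call last):
  File "m.py", line 23, in <module>
    best=max(((sc((x,y),n),x,y) for x in np.arange(.53,.59,.002) for y in np.arange(.12,.18,.002)));print('rim',n,best)
  File "m.py", line 23, in <genexpr>
    best=max(((sc((x,y),n),x,y) for x in np.arange(.53,.59,.002) for y in np.arange(.12,.18,.002)));print('rim',n,best)
               ~~^^^^^^^^^
  File "m.py", line 19, in sc
    p=proj(n,np.c_[c[0]+r*np.cos(th),c[1]+r*np.sin(th),0*th+.17]).astype(np.float32)
      ~~~~^^^^^^^^^^^^^^^^^^^^^^^^^^^^^^^^^^^^^^^^^^^^^^^^^^^^^^^
  File "h.py", line 16, in proj
    K,d,E=cal(n); return cv2.projectPoints(np.array(P,float).reshape(-1,3),cv2.Rodrigues(E[:3,:3])[0],E[:3,3],K,d)[0].reshape(-1,2)
          ~~~^^^
  File "h.py", line 5, in cal
    c=cams.get_calibration(n); K=np.array([[c['fx'],0,c['cx']],[0,c['fy'],c['cy']],[0,0,1.]])
ValueError: time passes only in moves, steps and waits
```

```bash
sed -i 's/^def cal/import functools\n@functools.lru_cache(None)\ndef cal/' h.py
sed -i "/^best=max/a B=[atz('side',C2(*p),.088) for p in[(167,118),(241,125),(226,170),(147,157)]];print('boss',np.mean(B,0),np.diff(B,axis=0)[:,:2])" m.py; python3 m.py | tail -12
```

```text
[-0.101   0.0378  0.    ]
 [ 0.0382  0.0992  0.    ]]
head dir side [0.0423 0.0062 0.    ]
head dir top [0.048  0.0044 0.    ]
rim top (np.float32(243.10953), np.float64(0.5680000000000001), np.float64(0.14800000000000002))
rim side (np.float32(170.04474), np.float64(0.56), np.float64(0.14800000000000002))
rim (np.float32(400.91913), np.float64(0.5680000000000001), np.float64(0.14800000000000002))
boss [ 0.5874 -0.1567  0.088 ] [[ 0.0328 -0.0148]
 [-0.0187 -0.0352]
 [-0.0328  0.0197]]
0.0187
[-2.4204 -3.9721  0.1564]
```

Emit:
jog_arm([
  {"x": -0.97,"y": -0.785,"wz": -0.079},
  {"x": -0.97,"y": -0.785,"wz": -0.079},
  {"x": -0.97,"y": -0.785,"wz": -0.079},
  {"x": -0.97,"y": -0.785,"wz": -0.079},
  {"x": -0.97,"y": -0.785,"wz": -0.079},
  {"x": -0.97,"y": -0.785,"wz": -0.079},
  {"x": -0.97,"y": -0.785,"wz": -0.079},
  {"x": -0.97,"y": -0.785,"wz": -0.079},
], hand=1)

```text
invalid input at $.plan[0]: expected keys x, y, z, wx, wy, wz
```

Emit:
jog_arm([
  {"x": -0.97,"y": -0.785,"z": 0,"wx": 0,"wy": 0,"wz": -0.079},
  {"x": -0.97,"y": -0.785,"z": 0,"wx": 0,"wy": 0,"wz": -0.079},
  {"x": -0.97,"y": -0.785,"z": 0,"wx": 0,"wy": 0,"wz": -0.079},
  {"x": -0.97,"y": -0.785,"z": 0,"wx": 0,"wy": 0,"wz": -0.079},
  {"x": -0.97,"y": -0.785,"z": 0,"wx": 0,"wy": 0,"wz": -0.079},
  {"x": -0.97,"y": -0.785,"z": 0,"wx": 0,"wy": 0,"wz": -0.079},
  {"x": -0.97,"y": -0.785,"z": 0,"wx": 0,"wy": 0,"wz": -0.079},
  {"x": -0.97,"y": -0.785,"z": 0,"wx": 0,"wy": 0,"wz": -0.079},
], hand=1)

```text
t: 1.87
eef_pos: [0.3175, 0.4523, 0.2317]
tool_rot: [0.0, 0.003, 1.0, -0.0]
contact_force: [0.4, 1.0, -0.8]
gripper_width: 0.997
```

Emit:
jog_arm([
  {"x": -1,"y": -1,"z": 0,"wx": 0,"wy": 0,"wz": 0},
  {"x": -1,"y": -1,"z": 0,"wx": 0,"wy": 0,"wz": 0},
  {"x": -1,"y": -1,"z": 0,"wx": 0,"wy": 0,"wz": 0},
  {"x": -1,"y": -1,"z": 0,"wx": 0,"wy": 0,"wz": 0},
  {"x": -1,"y": -1,"z": 0,"wx": 0,"wy": 0,"wz": 0},
  {"x": -1,"y": -1,"z": 0,"wx": 0,"wy": 0,"wz": 0},
  {"x": -1,"y": -1,"z": 0,"wx": 0,"wy": 0,"wz": 0},
  {"x": -1,"y": -1,"z": 0,"wx": 0,"wy": 0,"wz": 0},
])

```text
t: 2.53
eef_pos: [0.5217, 0.245, 0.2323]
tool_rot: [0.002, 0.007, 1.0, -0.001]
contact_force: [-0.3, -2.6, -0.1]
gripper_width: 1.002
```

Emit:
jog_arm([
  {"x": 0,"y": -1,"z": 0,"wx": 0,"wy": 0,"wz": 0},
  {"x": 0,"y": -1,"z": 0,"wx": 0,"wy": 0,"wz": 0},
  {"x": 0,"y": -1,"z": 0,"wx": 0,"wy": 0,"wz": 0},
  {"x": 0,"y": -1,"z": 0,"wx": 0,"wy": 0,"wz": 0},
  {"x": 0,"y": -1,"z": 0,"wx": 0,"wy": 0,"wz": 0},
  {"x": 0,"y": -1,"z": 0,"wx": 0,"wy": 0,"wz": 0},
])

```text
t: 3.03
eef_pos: [0.5188, 0.0374, 0.2332]
tool_rot: [0.003, 0.012, 1.0, -0.003]
contact_force: [-0.1, -0.7, 0.2]
gripper_width: 1.001
```

Emit:
jog_arm([
  {"x": 0,"y": -1,"z": 0,"wx": 0,"wy": 0,"wz": 0},
  {"x": 0,"y": -1,"z": 0,"wx": 0,"wy": 0,"wz": 0},
  {"x": 0,"y": -1,"z": 0,"wx": 0,"wy": 0,"wz": 0},
  {"x": 0,"y": -1,"z": 0,"wx": 0,"wy": 0,"wz": 0},
  {"x": 0,"y": -1,"z": 0,"wx": 0,"wy": 0,"wz": 0},
  {"x": 0,"y": -1,"z": 0,"wx": 0,"wy": 0,"wz": 0},
])

```text
t: 3.53
eef_pos: [0.5133, -0.1705, 0.2351]
tool_rot: [0.003, 0.017, 1.0, -0.005]
contact_force: [-0.4, -0.9, 0.0]
gripper_width: 1.006
```

```bash
cat >> h.py <<'E'
def go(target,yaw):
    """row for a TCP target, tool down, tool-y at world yaw (deg)"""
    s=monitor.get_obs(); w=s['tool_rot']; r=R.from_quat([w[1],w[2],w[3],w[0]])
    y=np.radians(yaw); Y=np.array([np.cos(y),np.sin(y),0]); Z=np.array([0,0,-1.]); X=np.cross(Y,Z)
    t=R.from_matrix(np.c_[X,Y,Z])
    return np.round(r.inv().apply(np.array(target)-s['eef_pos'])/.2,4), np.round((r.inv()*t).as_rotvec()/np.pi,4)
E
python3 -c "
from h import *
print(go([.4403,-.2345,.12],90),go([.4403,-.2345,.012],90))"
```

```text
(array([ 0.3579, -0.3264,  0.5766]), array([-0.0032,  0.002 , -0.0107])) (array([ 0.3614, -0.3211,  1.1166]), array([-0.0032,  0.002 , -0.0107]))
```

Emit:
jog_arm([
  {"x": 0.358,"y": -0.326,"z": 0.2,"wx": -0.003,"wy": 0.002,"wz": -0.0107},
  {"x": 0.358,"y": -0.326,"z": 0.4,"wx": -0.003,"wy": 0.002,"wz": -0.0107},
  {"x": 0.358,"y": -0.326,"z": 0.577,"wx": -0.003,"wy": 0.002,"wz": -0.0107},
  {"x": 0.358,"y": -0.326,"z": 0.577,"wx": -0.003,"wy": 0.002,"wz": -0.0107},
  {"x": 0.358,"y": -0.326,"z": 0.577,"wx": -0.003,"wy": 0.002,"wz": -0.0107},
  {"x": 0.358,"y": -0.326,"z": 0.577,"wx": -0.003,"wy": 0.002,"wz": -0.0107},
])

```text
t: 4.03
eef_pos: [0.4398, -0.2332, 0.1188]
tool_rot: [-0.002, -0.0, 1.0, 0.0]
contact_force: [1.5, 0.4, 0.8]
gripper_width: 0.996
```

```bash
python3 -c "
from h import *
print(monitor.get_obs()['eef_pos'],go([.4403,-.2345,.012],90))
a=snap('top','t1.png');b=snap('side','s1.png')
c=cv2.resize(b[190:310,170:290],None,fx=4,fy=4);d=cv2.resize(a[160:260,260:360],(480,480))
cv2.imwrite('pics/k1.png',cv2.resize(np.hstack([c,d])[:,:,::-1],(800,400)))"
```

```text
[ 0.4398314  -0.23322728  0.11883423] (array([-0.004 , -0.0067,  0.5342]), array([ 0.0002, -0.001 ,  0.    ]))
```

View pics/k1.png

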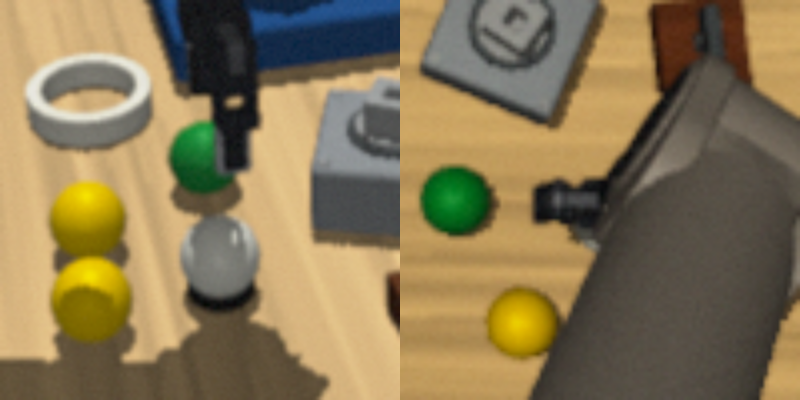

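The side view shows the gripper above the white ball (ball at about (219,258) in the crop) and clear of the coloured balls. I'll lower the gripper over it.

Emit:
jog_arm([
  {"x": -0.004,"y": -0.007,"z": 0.12,"wx": 0,"wy": 0,"wz": 0},
  {"x": -0.004,"y": -0.007,"z": 0.24,"wx": 0,"wy": 0,"wz": 0},
  {"x": -0.004,"y": -0.007,"z": 0.36,"wx": 0,"wy": 0,"wz": 0},
  {"x": -0.004,"y": -0.007,"z": 0.45,"wx": 0,"wy": 0,"wz": 0},
  {"x": -0.004,"y": -0.007,"z": 0.51,"wx": 0,"wy": 0,"wz": 0},
  {"x": -0.004,"y": -0.007,"z": 0.534,"wx": 0,"wy": 0,"wz": 0},
  {"x": -0.004,"y": -0.007,"z": 0.534,"wx": 0,"wy": 0,"wz": 0},
  {"x": -0.004,"y": -0.007,"z": 0.534,"wx": 0,"wy": 0,"wz": 0},
])

```text
t: 4.8
eef_pos: [0.4457, -0.2347, 0.0155]
tool_rot: [0.002, -0.002, 1.0, -0.001]
contact_force: [-0.2, -1.4, 0.2]
gripper_width: 1.003
```

Emit:
jog_arm([
  {"x": 0,"y": 0,"z": 0,"wx": 0,"wy": 0,"wz": 0},
  {"x": 0,"y": 0,"z": 0,"wx": 0,"wy": 0,"wz": 0},
  {"x": 0,"y": 0,"z": 0,"wx": 0,"wy": 0,"wz": 0},
  {"x": 0,"y": 0,"z": 0,"wx": 0,"wy": 0,"wz": 0},
  {"x": 0,"y": 0,"z": 0,"wx": 0,"wy": 0,"wz": 0},
  {"x": 0,"y": 0,"z": 0,"wx": 0,"wy": 0,"wz": 0},
  {"x": 0,"y": 0,"z": 0,"wx": 0,"wy": 0,"wz": 0},
  {"x": 0,"y": 0,"z": 0,"wx": 0,"wy": 0,"wz": 0},
], hand=-1, grip_force=25)

```text
t: 5.47
eef_pos: [0.4469, -0.2329, 0.0169]
tool_rot: [0.003, -0.002, 1.0, 0.0]
contact_force: [-1.3, 6.9, 13.2]
gripper_width: 0.626
```

Emit:
jog_arm([
  {"x": 0,"y": 0,"z": -0.02,"wx": 0,"wy": 0,"wz": 0},
  {"x": 0,"y": 0,"z": -0.05,"wx": 0,"wy": 0,"wz": 0},
  {"x": 0,"y": 0,"z": -0.1,"wx": 0,"wy": 0,"wz": 0},
  {"x": 0,"y": 0,"z": -0.2,"wx": 0,"wy": 0,"wz": 0},
  {"x": 0,"y": 0,"z": -0.3,"wx": 0,"wy": 0,"wz": 0},
  {"x": 0,"y": 0,"z": -0.3,"wx": 0,"wy": 0,"wz": 0},
  {"x": 0,"y": 0,"z": -0.3,"wx": 0,"wy": 0,"wz": 0},
], grip_force=30)

```text
t: 6.05
eef_pos: [0.4473, -0.2335, 0.0782]
tool_rot: [0.005, -0.002, 1.0, 0.0]
contact_force: [-0.5, -0.7, -1.7]
gripper_width: 0.622
```

```bash
python3 -c "
from h import *
s=monitor.get_obs();print(s)
b=snap('side','s2.png')
print(monitor.get_obs()['contact_force'],finder.place_of('side','ball')[:4], proj('side',[s['eef_pos'],s['eef_pos']+[0,0,.019]]))
"
```

```text
{'t': 6.05, 'q': array([ 0.06912396,  0.42952311,  0.35820499,  2.11101262, -0.25596373,
        0.63231538,  2.17942494]), 'joint_vel': array([ 0.00643096,  0.03228866, -0.02083042,  0.02109959, -0.00688624,
       -0.01114635,  0.00645866]), 'joint_torque': array([ 1.18763099e-02, -4.62353182e+01,  5.55233091e+00, -1.93270504e+01,
        8.56470480e-02,  7.22106476e-02, -6.16380014e-02]), 'eef_pos': array([ 0.44726456, -0.23350744,  0.07824257]), 'tool_rot': array([ 4.69824387e-03, -2.34654854e-03,  9.99986210e-01,  1.20678394e-05]), 'contact_force': array([-0.47350682, -0.69788852, -1.7190395 ]), 'torque': array([0.00070189, 0.04908434, 0.00405416]), 'gripper_width': 0.6218911922264881}
[ 0.25480732 -1.26637285 -1.79688342] [{'location': [196.8, 254.7], 'confidence': 0.92}, {'location': [154.1, 276.6], 'confidence': 0.79}, {'location': [197.9, 281.6], 'confidence': 0.6}, {'location': [237.5, 246.8], 'confidence': 0.56}] [[237.75738588 248.94584959]
 [237.4991333  241.94800527]]
```

```bash
cat > rim.py <<'E'
from h import *
exec(open('m.py').read().split("g={}")[1].split("for n in g")[0].join(["a=cv2.imread('pics/t0.png');b=cv2.imread('pics/s0.png');g={}",""]))
for n in g:
    o=[]
    for x in np.arange(.54,.586,.002):
        o.append(max((round(float(sc((x,y),n))),round(x,3),round(y,3)) for y in np.arange(.13,.17,.002)))
    print(n,o)
A=cv2.resize(a[125:215,80:240],None,fx=5,fy=5,interpolation=2)[:450]
for x,c in((.56,(0,255,0)),(.568,(0,0,255))):
  for r in(.07,.074):
    p=proj('top',np.c_[x+r*np.cos(th),.148+r*np.sin(th),0*th+.17]);cv2.polylines(A,[np.int32((p-[80,125]+.5)*5)],True,c,1)
cv2.imwrite('pics/rim.png',A)
E
python3 rim.py
```

```text
top [(95, np.float64(0.54), np.float64(0.132)), (105, np.float64(0.542), np.float64(0.132)), (113, np.float64(0.544), np.float64(0.132)), (116, np.float64(0.546), np.float64(0.132)), (119, np.float64(0.548), np.float64(0.146)), (134, np.float64(0.55), np.float64(0.146)), (153, np.float64(0.552), np.float64(0.146)), (177, np.float64(0.554), np.float64(0.146)), (203, np.float64(0.556), np.float64(0.146)), (218, np.float64(0.558), np.float64(0.148)), (220, np.float64(0.56), np.float64(0.148)), (224, np.float64(0.562), np.float64(0.15)), (230, np.float64(0.564), np.float64(0.15)), (239, np.float64(0.566), np.float64(0.15)), (243, np.float64(0.568), np.float64(0.148)), (238, np.float64(0.57), np.float64(0.146)), (213, np.float64(0.572), np.float64(0.146)), (178, np.float64(0.574), np.float64(0.146)), (151, np.float64(0.576), np.float64(0.146)), (133, np.float64(0.578), np.float64(0.146)), (122, np.float64(0.58), np.float64(0.146)), (117, np.float64(0.582), np.float64(0.132)), (116, np.float64(0.584), np.float64(0.132))]
side [(109, np.float64(0.54), np.float64(0.17)), (106, np.float64(0.5
[... 255 characters left out ...]
at64(0.554), np.float64(0.148)), (151, np.float64(0.556), np.float64(0.148)), (165, np.float64(0.558), np.float64(0.148)), (170, np.float64(0.56), np.float64(0.15)), (168, np.float64(0.562), np.float64(0.15)), (162, np.float64(0.564), np.float64(0.152)), (157, np.float64(0.566), np.float64(0.15)), (159, np.float64(0.568), np.float64(0.146)), (163, np.float64(0.57), np.float64(0.144)), (157, np.float64(0.572), np.float64(0.146)), (144, np.float64(0.574), np.float64(0.146)), (130, np.float64(0.576), np.float64(0.146)), (118, np.float64(0.578), np.float64(0.148)), (112, np.float64(0.58), np.float64(0.158)), (110, np.float64(0.582), np.float64(0.158)), (107, np.float64(0.584), np.float64(0.16))]
```

View pics/rim.png

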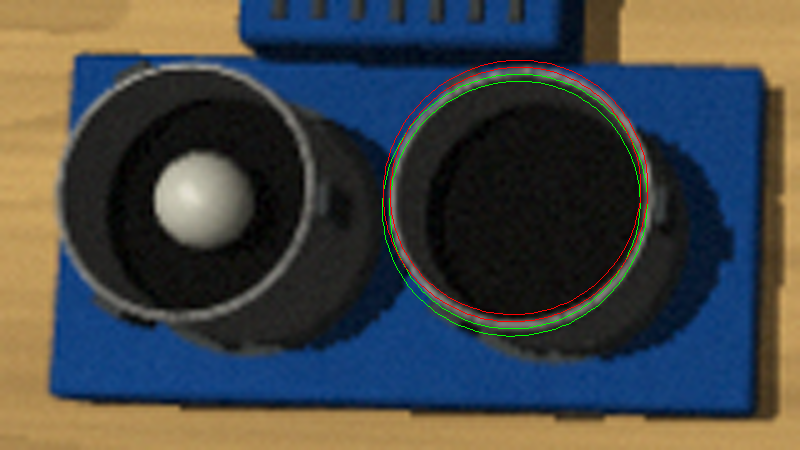

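Emit:
jog_arm([
  {"x": 0,"y": 0,"z": -0.1,"wx": 0,"wy": 0,"wz": 0},
  {"x": 0,"y": 0,"z": -0.25,"wx": 0,"wy": 0,"wz": 0},
  {"x": -0.1,"y": 0,"z": -0.4,"wx": 0,"wy": 0,"wz": 0},
  {"x": -0.2,"y": 0.1,"z": -0.55,"wx": 0,"wy": 0,"wz": 0},
  {"x": -0.3,"y": 0.22,"z": -0.7,"wx": 0,"wy": 0,"wz": 0},
  {"x": -0.4,"y": 0.36,"z": -0.82,"wx": 0,"wy": 0,"wz": 0},
  {"x": -0.5,"y": 0.5,"z": -0.9,"wx": 0,"wy": 0,"wz": 0},
  {"x": -0.55,"y": 0.64,"z": -0.93,"wx": 0,"wy": 0,"wz": 0},
  {"x": -0.58,"y": 0.78,"z": -0.93,"wx": 0,"wy": 0,"wz": 0},
  {"x": -0.58,"y": 0.9,"z": -0.93,"wx": 0,"wy": 0,"wz": 0},
  {"x": -0.58,"y": 1.0,"z": -0.93,"wx": 0,"wy": 0,"wz": 0},
])

```text
t: 7.07
eef_pos: [0.5595, -0.0299, 0.2622]
tool_rot: [0.002, -0.004, 1.0, 0.001]
contact_force: [-0.1, 0.8, -1.9]
gripper_width: 0.626
```

```bash
python3 -c "
from h import *
from scipy.optimize import brentq
f=lambda u,v,z:atz('top',(80+u/5-.5,125+v/5-.5),z)
print('floor z left',brentq(lambda z:f(428,200,z)[1]-.216,-.3,.3),'back',brentq(lambda z:f(525,100,z)[0]-.634,-.3,.3))
print(go([.570,.146,.20],90))"
```

```text
floor z left 0.09236864129160569 back 0.10779541723105462
(array([-0.0573,  0.8789,  0.3123]), array([0.0004, 0.0012, 0.0022]))
```

Emit:
jog_arm([
  {"x": -0.01,"y": 0.1,"z": 0,"wx": 0,"wy": 0.001,"wz": 0.002},
  {"x": -0.03,"y": 0.25,"z": 0,"wx": 0,"wy": 0.001,"wz": 0.002},
  {"x": -0.05,"y": 0.4,"z": 0,"wx": 0,"wy": 0.001,"wz": 0.002},
  {"x": -0.057,"y": 0.55,"z": 0,"wx": 0,"wy": 0.001,"wz": 0.002},
  {"x": -0.057,"y": 0.68,"z": 0,"wx": 0,"wy": 0.001,"wz": 0.002},
  {"x": -0.057,"y": 0.79,"z": 0,"wx": 0,"wy": 0.001,"wz": 0.002},
  {"x": -0.057,"y": 0.86,"z": 0,"wx": 0,"wy": 0.001,"wz": 0.002},
  {"x": -0.057,"y": 0.879,"z": 0.05,"wx": 0,"wy": 0.001,"wz": 0.002},
  {"x": -0.057,"y": 0.879,"z": 0.12,"wx": 0,"wy": 0.001,"wz": 0.002},
  {"x": -0.057,"y": 0.879,"z": 0.2,"wx": 0,"wy": 0.001,"wz": 0.002},
  {"x": -0.057,"y": 0.879,"z": 0.2,"wx": 0,"wy": 0.001,"wz": 0.002},
  {"x": -0.057,"y": 0.879,"z": 0.2,"wx": 0,"wy": 0.001,"wz": 0.002},
])

```text
t: 8.07
eef_pos: [0.5691, 0.1441, 0.2209]
tool_rot: [-0.001, 0.001, 1.0, -0.0]
contact_force: [-0.4, -0.4, -2.0]
gripper_width: 0.625
```

```bash
python3 -c "
from h import *
a=snap('top');b=snap('side')
cv2.imwrite('pics/p.png',cv2.resize(np.hstack([b[80:220,180:320],a[110:220,130:240] if 0 else cv2.resize(a[110:220,120:230],(140,140))])[:,:,::-1],(800,400)))
s=monitor.get_obs();print(s['eef_pos'],s['contact_force'],go([.570,.146,.15],90))"
```

```text
[0.57032723 0.14493531 0.22279665] [ 0.02609235 -0.2814908  -2.1244356 ] (array([0.002, 0.005, 0.364]), array([ 0.0003,  0.0003, -0.0002]))
```

View pics/p.png

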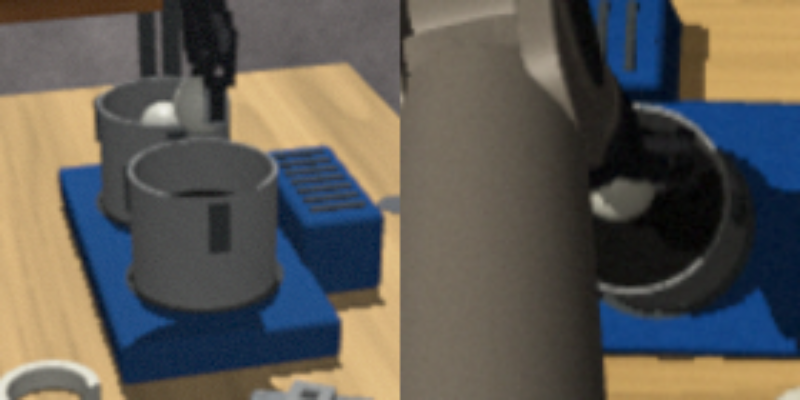

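The ball is held over the empty right-hand pot: side crop about (195,105), top crop about (620,200). Next I'll lower it into the mouth.

Emit:
jog_arm([
  {"x": 0.002,"y": 0.005,"z": 0.06,"wx": 0,"wy": 0,"wz": 0},
  {"x": 0.002,"y": 0.005,"z": 0.12,"wx": 0,"wy": 0,"wz": 0},
  {"x": 0.002,"y": 0.005,"z": 0.18,"wx": 0,"wy": 0,"wz": 0},
  {"x": 0.002,"y": 0.005,"z": 0.24,"wx": 0,"wy": 0,"wz": 0},
  {"x": 0.002,"y": 0.005,"z": 0.29,"wx": 0,"wy": 0,"wz": 0},
  {"x": 0.002,"y": 0.005,"z": 0.33,"wx": 0,"wy": 0,"wz": 0},
  {"x": 0.002,"y": 0.005,"z": 0.35,"wx": 0,"wy": 0,"wz": 0},
  {"x": 0.002,"y": 0.005,"z": 0.36,"wx": 0,"wy": 0,"wz": 0},
  {"x": 0.002,"y": 0.005,"z": 0.364,"wx": 0,"wy": 0,"wz": 0},
  {"x": 0.002,"y": 0.005,"z": 0.364,"wx": 0,"wy": 0,"wz": 0},
])

```text
t: 9.0
eef_pos: [0.5702, 0.1461, 0.1502]
tool_rot: [0.001, 0.0, 1.0, 0.001]
contact_force: [-0.4, -0.2, -2.0]
gripper_width: 0.623
```

```bash
python3 -c "
from h import *
s=monitor.get_obs();print(s['eef_pos'],s['contact_force'],s['torque'],go([.570,.146,.15],90))"
```

```text
[0.5702492  0.14610236 0.15022899] [-0.44177677 -0.23913712 -2.04654988] [ 0.05365208 -0.0204438  -0.01442149] (array([ 0.0012, -0.0005,  0.0011]), array([ 0.0004,  0.0005, -0.0002]))
```

Emit:
jog_arm([
  {"x": 0,"y": 0,"z": 0.01,"wx": 0,"wy": 0,"wz": 0},
  {"x": 0,"y": 0,"z": 0.02,"wx": 0,"wy": 0,"wz": 0},
  {"x": 0,"y": 0,"z": 0.03,"wx": 0,"wy": 0,"wz": 0},
  {"x": 0,"y": 0,"z": 0.03,"wx": 0,"wy": 0,"wz": 0},
  {"x": 0,"y": 0,"z": 0.03,"wx": 0,"wy": 0,"wz": 0},
])

```text
t: 9.42
eef_pos: [0.5702, 0.1461, 0.1441]
tool_rot: [0.001, 0.0, 1.0, 0.001]
contact_force: [0.1, 0.6, -1.6]
gripper_width: 0.623
```

Emit:
jog_arm([
  {"x": 0,"y": 0,"z": 0.01,"wx": 0,"wy": 0,"wz": 0},
  {"x": 0,"y": 0,"z": 0.02,"wx": 0,"wy": 0,"wz": 0},
  {"x": 0,"y": 0,"z": 0.03,"wx": 0,"wy": 0,"wz": 0},
  {"x": 0,"y": 0,"z": 0.03,"wx": 0,"wy": 0,"wz": 0},
  {"x": 0,"y": 0,"z": 0.03,"wx": 0,"wy": 0,"wz": 0},
])

```text
t: 9.83
eef_pos: [0.57, 0.1461, 0.1379]
tool_rot: [0.0, 0.0, 1.0, 0.0]
contact_force: [0.3, -0.1, -1.9]
gripper_width: 0.621
```

Emit:
jog_arm([
  {"x": 0,"y": 0,"z": 0.008,"wx": 0,"wy": 0,"wz": 0},
  {"x": 0,"y": 0,"z": 0.015,"wx": 0,"wy": 0,"wz": 0},
  {"x": 0,"y": 0,"z": 0.02,"wx": 0,"wy": 0,"wz": 0},
  {"x": 0,"y": 0,"z": 0.02,"wx": 0,"wy": 0,"wz": 0},
  {"x": 0,"y": 0,"z": 0.02,"wx": 0,"wy": 0,"wz": 0},
])

```text
t: 10.25
eef_pos: [0.57, 0.146, 0.1338]
tool_rot: [0.0, 0.0, 1.0, 0.0]
contact_force: [-0.5, -0.5, -0.8]
gripper_width: 0.62
```

Emit:
jog_arm([
  {"x": 0,"y": 0,"z": 0,"wx": 0,"wy": 0,"wz": 0},
])

```text
t: 10.33
eef_pos: [0.57, 0.146, 0.1339]
tool_rot: [0.0, 0.0, 1.0, 0.0]
contact_force: [1.0, 0.4, -0.8]
gripper_width: 0.623
```

Emit:
jog_arm([
  {"x": 0,"y": 0,"z": 0,"wx": 0,"wy": 0,"wz": 0},
])

```text
t: 10.42
eef_pos: [0.5701, 0.146, 0.1339]
tool_rot: [0.0, 0.0, 1.0, 0.0]
contact_force: [0.3, 0.7, -1.8]
gripper_width: 0.627
```

Emit:
jog_arm([
  {"x": 0,"y": 0,"z": 0,"wx": 0,"wy": 0,"wz": 0},
])

```text
t: 10.5
eef_pos: [0.5701, 0.1461, 0.134]
tool_rot: [0.001, 0.0, 1.0, 0.001]
contact_force: [0.2, -1.0, -2.4]
gripper_width: 0.627
```

Emit:
jog_arm([
  {"x": 0,"y": 0,"z": 0.008,"wx": 0,"wy": 0,"wz": 0},
  {"x": 0,"y": 0,"z": 0.015,"wx": 0,"wy": 0,"wz": 0},
  {"x": 0,"y": 0,"z": 0.015,"wx": 0,"wy": 0,"wz": 0},
  {"x": 0,"y": 0,"z": 0.015,"wx": 0,"wy": 0,"wz": 0},
])

```text
t: 10.83
eef_pos: [0.57, 0.146, 0.1308]
tool_rot: [0.0, 0.0, 1.0, 0.0]
contact_force: [0.6, -0.6, -2.3]
gripper_width: 0.62
```

Emit:
jog_arm([
  {"x": 0,"y": 0,"z": 0,"wx": 0,"wy": 0,"wz": 0},
])

```text
t: 10.92
eef_pos: [0.57, 0.146, 0.1308]
tool_rot: [0.0, 0.0, 1.0, 0.0]
contact_force: [-0.8, 0.0, -2.4]
gripper_width: 0.623
```

Emit:
jog_arm([
  {"x": 0,"y": 0,"z": 0,"wx": 0,"wy": 0,"wz": 0},
])

```text
t: 11.0
eef_pos: [0.57, 0.146, 0.1308]
tool_rot: [0.0, 0.0, 1.0, 0.0]
contact_force: [-0.9, 0.2, -2.4]
gripper_width: 0.625
```

Emit:
jog_arm([
  {"x": 0,"y": 0,"z": 0.008,"wx": 0,"wy": 0,"wz": 0},
  {"x": 0,"y": 0,"z": 0.015,"wx": 0,"wy": 0,"wz": 0},
  {"x": 0,"y": 0,"z": 0.015,"wx": 0,"wy": 0,"wz": 0},
  {"x": 0,"y": 0,"z": 0.015,"wx": 0,"wy": 0,"wz": 0},
])

```text
t: 11.33
eef_pos: [0.5699, 0.146, 0.1276]
tool_rot: [0.0, 0.0, 1.0, 0.0]
contact_force: [-1.2, 0.1, -2.6]
gripper_width: 0.625
```

Emit:
jog_arm([
  {"x": 0,"y": 0,"z": 0,"wx": 0,"wy": 0,"wz": 0},
])

```text
t: 11.42
eef_pos: [0.5699, 0.146, 0.1276]
tool_rot: [0.0, 0.0, 1.0, 0.0]
contact_force: [0.7, -0.6, -1.9]
gripper_width: 0.628
```

Emit:
jog_arm([
  {"x": 0,"y": 0,"z": 0,"wx": 0,"wy": 0,"wz": 0},
])

```text
t: 11.5
eef_pos: [0.5699, 0.146, 0.1276]
tool_rot: [0.0, 0.0, 1.0, 0.0]
contact_force: [0.2, 0.3, -2.1]
gripper_width: 0.62
```

Emit:
jog_arm([
  {"x": 0,"y": 0,"z": 0.006,"wx": 0,"wy": 0,"wz": 0},
  {"x": 0,"y": 0,"z": 0.012,"wx": 0,"wy": 0,"wz": 0},
  {"x": 0,"y": 0,"z": 0.012,"wx": 0,"wy": 0,"wz": 0},
  {"x": 0,"y": 0,"z": 0.012,"wx": 0,"wy": 0,"wz": 0},
])

```text
t: 11.83
eef_pos: [0.5698, 0.146, 0.1251]
tool_rot: [0.0, 0.0, 1.0, 0.0]
contact_force: [0.4, -0.4, -1.4]
gripper_width: 0.623
```

Emit:
jog_arm([
  {"x": 0,"y": 0,"z": 0,"wx": 0,"wy": 0,"wz": 0},
])

```text
t: 11.92
eef_pos: [0.5698, 0.146, 0.1251]
tool_rot: [0.0, 0.0, 1.0, 0.0]
contact_force: [-0.6, -0.2, -2.2]
gripper_width: 0.621
```

Emit:
jog_arm([
  {"x": 0,"y": 0,"z": 0,"wx": 0,"wy": 0,"wz": 0},
])

```text
t: 12.0
eef_pos: [0.5699, 0.146, 0.1251]
tool_rot: [0.0, 0.0, 1.0, 0.0]
contact_force: [-0.0, 0.2, -2.3]
gripper_width: 0.621
```

Emit:
jog_arm([
  {"x": 0,"y": 0,"z": 0.006,"wx": 0,"wy": 0,"wz": 0},
  {"x": 0,"y": 0,"z": 0.012,"wx": 0,"wy": 0,"wz": 0},
  {"x": 0,"y": 0,"z": 0.012,"wx": 0,"wy": 0,"wz": 0},
  {"x": 0,"y": 0,"z": 0.012,"wx": 0,"wy": 0,"wz": 0},
])

```text
t: 12.33
eef_pos: [0.5702, 0.146, 0.123]
tool_rot: [0.0, 0.0, 1.0, 0.0]
contact_force: [-0.5, -0.4, 0.9]
gripper_width: 0.627
```

Emit:
jog_arm([
  {"x": 0,"y": 0,"z": 0,"wx": 0,"wy": 0,"wz": 0},
])

```text
t: 12.42
eef_pos: [0.5703, 0.146, 0.1232]
tool_rot: [0.0, 0.0, 1.0, 0.0]
contact_force: [-0.4, -0.2, 0.4]
gripper_width: 0.624
```

Emit:
jog_arm([
  {"x": 0,"y": 0,"z": 0,"wx": 0,"wy": 0,"wz": 0},
])

```text
t: 12.5
eef_pos: [0.5703, 0.146, 0.1233]
tool_rot: [0.0, 0.0, 1.0, 0.0]
contact_force: [-0.3, -1.2, 0.8]
gripper_width: 0.625
```

Emit:
jog_arm([
  {"x": 0,"y": 0,"z": 0,"wx": 0,"wy": 0,"wz": 0},
  {"x": 0,"y": 0,"z": 0,"wx": 0,"wy": 0,"wz": 0},
  {"x": 0,"y": 0,"z": 0,"wx": 0,"wy": 0,"wz": 0},
  {"x": 0,"y": 0,"z": 0,"wx": 0,"wy": 0,"wz": 0},
  {"x": 0,"y": 0,"z": 0,"wx": 0,"wy": 0,"wz": 0},
  {"x": 0,"y": 0,"z": 0,"wx": 0,"wy": 0,"wz": 0},
], hand=0.75)

```text
t: 13.0
eef_pos: [0.5703, 0.146, 0.1233]
tool_rot: [0.0, 0.0, 1.0, 0.0]
contact_force: [0.3, -0.8, -0.4]
gripper_width: 0.877
```

Emit:
jog_arm([
  {"x": 0,"y": 0,"z": -0.05,"wx": 0,"wy": 0,"wz": 0},
  {"x": 0,"y": 0,"z": -0.12,"wx": 0,"wy": 0,"wz": 0},
  {"x": 0,"y": 0,"z": -0.2,"wx": 0,"wy": 0,"wz": 0},
  {"x": 0,"y": 0,"z": -0.32,"wx": 0,"wy": 0,"wz": 0},
  {"x": 0,"y": 0,"z": -0.46,"wx": 0,"wy": 0,"wz": 0},
  {"x": 0,"y": 0,"z": -0.6,"wx": 0,"wy": 0,"wz": 0},
  {"x": 0,"y": 0,"z": -0.68,"wx": 0,"wy": 0,"wz": 0},
  {"x": 0,"y": 0,"z": -0.68,"wx": 0,"wy": 0,"wz": 0},
])

```text
t: 13.67
eef_pos: [0.5725, 0.1463, 0.2645]
tool_rot: [0.004, 0.001, 1.0, 0.002]
contact_force: [1.0, 0.7, 0.0]
gripper_width: 0.877
```

Emit:
jog_arm([
  {"x": 0,"y": -0.2,"z": 0,"wx": 0,"wy": 0,"wz": 0},
  {"x": 0,"y": -0.4,"z": 0,"wx": 0,"wy": 0,"wz": 0},
  {"x": 0,"y": -0.6,"z": 0,"wx": 0,"wy": 0,"wz": 0},
  {"x": 0,"y": -0.8,"z": 0,"wx": 0,"wy": 0,"wz": 0},
  {"x": 0,"y": -1,"z": 0,"wx": 0,"wy": 0,"wz": 0},
  {"x": 0,"y": -1,"z": 0,"wx": 0,"wy": 0,"wz": 0},
])

```text
t: 14.17
eef_pos: [0.5707, -0.0643, 0.264]
tool_rot: [0.004, 0.007, 1.0, -0.0]
contact_force: [-1.2, -0.9, 0.3]
gripper_width: 0.88
```

```bash
cat > fit.py <<'E'
from h import *
from scipy.optimize import minimize
np.set_printoptions(precision=4,suppress=True)
pr=snap('top','t3.png')
G={}
for n,f in (('top','t0'),('side','s0')):
    I=cv2.GaussianBlur(cv2.imread(f'pics/{f}.png'),(0,0),.8).astype(np.float32)
    G[n]=np.sqrt(sum(cv2.Sobel(I[...,k],cv2.CV_32F,*d)**2 for k in range(3) for d in((1,0),(0,1))))
def rect(lx,ly,z,n=24):
    u=np.linspace(-.5,.5,n); o=np.ones(n)*.5
    return np.r_[np.c_[u*lx,o*ly,o*0+z],np.c_[u*lx,-o*ly,o*0+z],np.c_[o*lx,u*ly,o*0+z],np.c_[-o*lx,u*ly,o*0+z]]
def score(p,parts,cs):
    s=0;c,k=np.cos(p[2]),np.sin(p[2])
    for (r,w) in parts:
        P=np.c_[p[0]+c*r[:,0]-k*r[:,1],p[1]+k*r[:,0]+c*r[:,1],r[:,2]]
        for n in cs:
            q=proj(n,P).astype(np.float32); s+=w*cv2.remap(G[n],q[:,0].reshape(1,-1),q[:,1].reshape(1,-1),1).mean()
    return s
def fit(name,p0,parts,da):
    for cs in(['top'],['side'],['top','side']):
        b=max(((score(p,parts,cs),*p) for p in ((p0[0]+x,p0[1]+y,p0[2]+a) for x in np.arange(-.006,.0061,.002) for y in np.arange(-.006,.0061,.002) for a in np.radians(np.arange(-da,da+1,2)))))
        r=minimize(lambda p:-score(p*[.01,.01,.1],parts,cs),np.array(b[1:])/[.01,.01,.1],method='Nelder-Mead')
        p=r.x*[.01,.01,.1]; print(name,cs,round(-r.fun),p[:2],np.degrees(p[2]))
fit('boss',(.586,-.154,np.radians(-28)),[(rect(.036,.036,.088),1),(rect(.014,.014,.088),.7)],12)
fit('box',(.585,-.154,np.radians(-21.5)),[(rect(.11,.11,.055),1)],6)
fit('key',(.581,-.308,np.radians(7)),[(rect(.044,.012,.074),1)],8)
fit('stand',(.581,-.307,np.radians(7)),[(rect(.07,.07,.03),1)],8)
cv2.imwrite('pics/v.png',cv2.resize(pr[90:260,80:380],(800,453))[:,:,::-1])
E
python3 fit.py
```

```text
boss ['top'] 391 [ 0.5879 -0.1529] -34.15679344693699
boss ['side'] 419 [ 0.5861 -0.1547] -30.479202257814535
boss ['top', 'side'] 793 [ 0.587  -0.1539] -32.40889525626956
box ['top'] 265 [ 0.5803 -0.15  ] -21.411053377957813
box ['side'] 251 [ 0.5859 -0.1574] -21.285158149738987
box ['top', 'side'] 489 [ 0.5873 -0.1534] -21.726307232877268
key ['top'] 307 [ 0.59  -0.325] 8.730741613573755
key ['side'] 333 [ 0.5781 -0.3209] 1.042500601620247
key ['top', 'side'] 538 [ 0.577  -0.3239] -8.973104100609188
stand ['top'] 414 [ 0.5795 -0.304 ] 7.359854665834381
stand ['side'] 264 [ 0.5832 -0.3085] 5.062646519684834
stand ['top', 'side'] 636 [ 0.5808 -0.3053] 9.28709117790493
```

View pics/v.png

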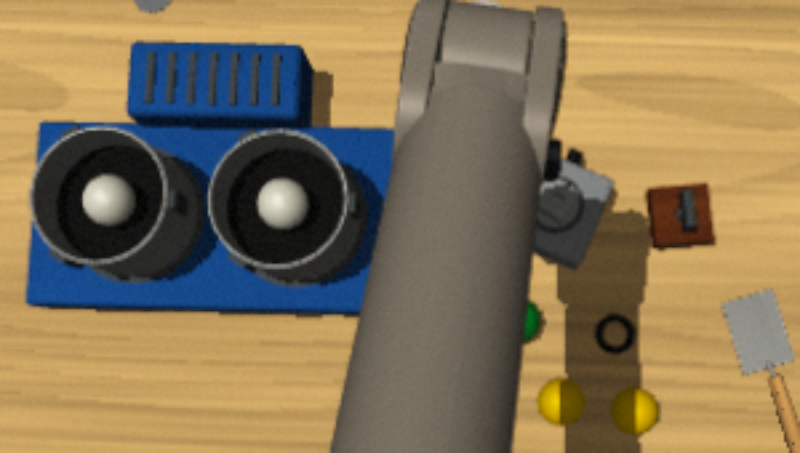

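Emit:
jog_arm([
  {"x": -0.02,"y": -0.2,"z": 0,"wx": 0,"wy": 0,"wz": -0.02},
  {"x": -0.04,"y": -0.4,"z": 0,"wx": 0,"wy": 0,"wz": -0.036},
  {"x": -0.05,"y": -0.6,"z": 0,"wx": 0,"wy": 0,"wz": -0.036},
  {"x": -0.05,"y": -0.8,"z": 0.05,"wx": 0,"wy": 0,"wz": -0.036},
  {"x": -0.05,"y": -0.95,"z": 0.1,"wx": 0,"wy": 0,"wz": -0.036},
  {"x": -0.05,"y": -1,"z": 0.15,"wx": 0,"wy": 0,"wz": -0.036},
  {"x": -0.05,"y": -1,"z": 0.15,"wx": 0,"wy": 0,"wz": -0.036},
], hand=0.2)

```text
t: 14.8
eef_pos: [0.5773, -0.2623, 0.231]
tool_rot: [0.002, -0.049, 0.999, 0.001]
contact_force: [-0.5, -0.9, -0.3]
gripper_width: 0.596
```

```bash
python3 -c "
from h import *
print(monitor.get_obs()['eef_pos'],go([.5812,-.308,.12],97),go([.5812,-.308,.046],97))"
```

```text
[ 0.57727133 -0.26227077  0.23104639] (array([ 0.005 , -0.2301,  0.555 ]), array([ 0.0003,  0.0013, -0.0077])) (array([ 0.0065, -0.2305,  0.925 ]), array([ 0.0003,  0.0013, -0.0077]))
```

Emit:
jog_arm([
  {"x": 0.005,"y": -0.12,"z": 0.1,"wx": 0,"wy": 0.001,"wz": -0.0077},
  {"x": 0.005,"y": -0.23,"z": 0.25,"wx": 0,"wy": 0.001,"wz": -0.0077},
  {"x": 0.005,"y": -0.23,"z": 0.4,"wx": 0,"wy": 0.001,"wz": -0.0077},
  {"x": 0.005,"y": -0.23,"z": 0.52,"wx": 0,"wy": 0.001,"wz": -0.0077},
  {"x": 0.005,"y": -0.23,"z": 0.555,"wx": 0,"wy": 0.001,"wz": -0.0077},
  {"x": 0.005,"y": -0.23,"z": 0.555,"wx": 0,"wy": 0.001,"wz": -0.0077},
  {"x": 0.005,"y": -0.23,"z": 0.555,"wx": 0,"wy": 0.001,"wz": -0.0077},
])

```text
t: 15.38
eef_pos: [0.5824, -0.3064, 0.1209]
tool_rot: [0.001, -0.062, 0.998, 0.001]
contact_force: [0.1, 0.8, 1.1]
gripper_width: 0.599
```

```bash
python3 -c "
from h import *
b=snap('side','s4.png')
cv2.imwrite('pics/k4.png',cv2.resize(b[190:320,240:370],(600,600),interpolation=cv2.INTER_CUBIC)[:,:,::-1])
print(monitor.get_obs()['eef_pos'],go([.5812,-.308,.046],97))"
```

```text
[ 0.58274747 -0.30715662  0.12174675] (array([ 0.0094, -0.0034,  0.3787]), array([0.0001, 0.001 , 0.0005]))
```

View pics/k4.png

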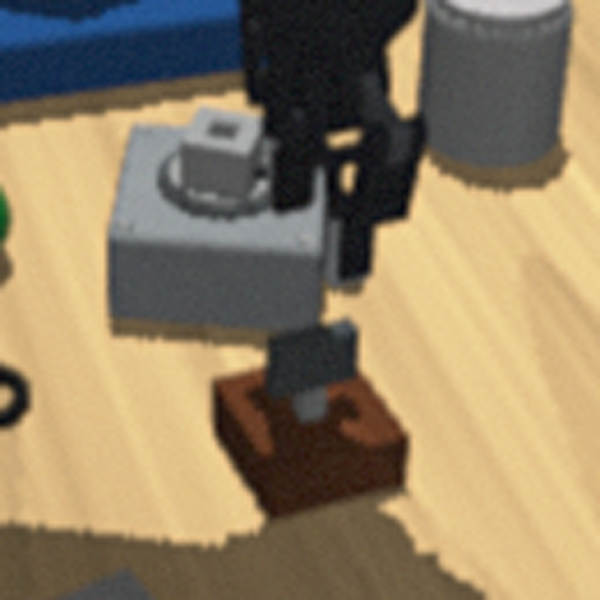

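```bash
python3 -c "
from h import *
s=600/130
for P in ([.5812,-.308,.074],[.5827,-.307,.122]): print((proj('side',P)[0]-[240,190]+.5)*s)
c=np.cos(np.radians(7));k=np.sin(np.radians(7))
for u,v in((-.022,-.006),(.022,-.006),(.022,.006),(-.022,.006)): print((proj('side',[.5812+c*u-k*v,-.308+k*u+c*v,.074])[0]-[240,190]+.5)*s)
"
```

```text
[308.86090973 333.74975671]
[315.57647279 247.56381219]
[270.88317906 352.35136892]
[357.75336293 330.65745855]
[346.03144864 315.55510606]
[259.86769001 336.86058825]
```

Emit:
jog_arm([
  {"x": 0.009,"y": -0.003,"z": 0.08,"wx": 0,"wy": 0.001,"wz": 0},
  {"x": 0.009,"y": -0.003,"z": 0.16,"wx": 0,"wy": 0.001,"wz": 0},
  {"x": 0.009,"y": -0.003,"z": 0.24,"wx": 0,"wy": 0.001,"wz": 0},
  {"x": 0.009,"y": -0.003,"z": 0.31,"wx": 0,"wy": 0.001,"wz": 0},
  {"x": 0.009,"y": -0.003,"z": 0.36,"wx": 0,"wy": 0.001,"wz": 0},
  {"x": 0.009,"y": -0.003,"z": 0.379,"wx": 0,"wy": 0.001,"wz": 0},
  {"x": 0.009,"y": -0.003,"z": 0.379,"wx": 0,"wy": 0.001,"wz": 0},
  {"x": 0.009,"y": -0.003,"z": 0.379,"wx": 0,"wy": 0.001,"wz": 0},
])

```text
t: 16.1
eef_pos: [0.5816, -0.3082, 0.0464]
tool_rot: [0.0, -0.062, 0.998, 0.0]
contact_force: [0.6, 0.2, -0.1]
gripper_width: 0.599
```

Emit:
jog_arm([
  {"x": 0,"y": 0,"z": 0,"wx": 0,"wy": 0,"wz": 0},
  {"x": 0,"y": 0,"z": 0,"wx": 0,"wy": 0,"wz": 0},
  {"x": 0,"y": 0,"z": 0,"wx": 0,"wy": 0,"wz": 0},
  {"x": 0,"y": 0,"z": 0,"wx": 0,"wy": 0,"wz": 0},
  {"x": 0,"y": 0,"z": 0,"wx": 0,"wy": 0,"wz": 0},
  {"x": 0,"y": 0,"z": 0,"wx": 0,"wy": 0,"wz": 0},
  {"x": 0,"y": 0,"z": 0,"wx": 0,"wy": 0,"wz": 0},
  {"x": 0,"y": 0,"z": 0,"wx": 0,"wy": 0,"wz": 0},
], hand=-1, grip_force=60)

```text
t: 16.77
eef_pos: [0.582, -0.3084, 0.0471]
tool_rot: [0.001, -0.062, 0.998, -0.0]
contact_force: [-0.8, 0.7, 5.8]
gripper_width: 0.128
```

Emit:
jog_arm([
  {"x": 0,"y": 0,"z": -0.05,"wx": 0,"wy": 0,"wz": 0},
  {"x": 0,"y": 0,"z": -0.15,"wx": 0,"wy": 0,"wz": 0},
  {"x": 0,"y": 0,"z": -0.25,"wx": 0,"wy": 0,"wz": 0},
  {"x": 0,"y": 0,"z": -0.35,"wx": 0,"wy": 0,"wz": 0},
  {"x": 0,"y": 0,"z": -0.45,"wx": 0,"wy": 0,"wz": 0},
  {"x": 0,"y": 0,"z": -0.55,"wx": 0,"wy": 0,"wz": 0},
  {"x": 0,"y": 0,"z": -0.55,"wx": 0,"wy": 0,"wz": 0},
])

```text
t: 17.35
eef_pos: [0.5838, -0.3098, 0.1617]
tool_rot: [0.004, -0.062, 0.998, -0.002]
contact_force: [0.8, 0.1, -0.3]
gripper_width: 0.129
```

```bash
python3 -c "
from h import *
s=monitor.get_obs();print(s['eef_pos'],s['contact_force'],s['q'],go([.587,-.154,.16],57.6))
b=snap('side','s5.png')
p=proj('side',s['eef_pos'])[0];print(p)
x,y=np.int32(p)
cv2.imwrite('pics/k5.png',cv2.resize(b[y-40:y+60,x-50:x+50],(600,600),interpolation=cv2.INTER_CUBIC)[:,:,::-1])
"
```

```text
[ 0.58381154 -0.30978972  0.16172362] [ 0.76018266  0.05150647 -0.32680318] [ 0.12244091  0.5397406   0.38323899  1.68292619 -0.23834641  0.9565626
  2.2868665 ] (array([-0.1115,  0.7711,  0.0064]), array([-0.0004,  0.0027,  0.2192]))
[309.65565484 228.02973331]
```

View pics/k5.png

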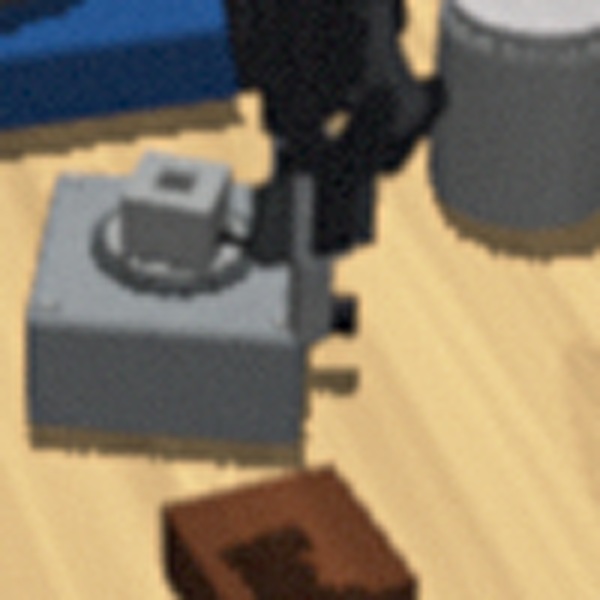

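```bash
python3 -c "
from h import *
b=cv2.imread('pics/s5.png')
A=cv2.resize(b[188:288,259:359],(800,800),interpolation=cv2.INTER_CUBIC)
T=np.array([.5838,-.3098,.1617-.0385]);y=np.radians(7);c,k=np.cos(y),np.sin(y)
def box(lx,ly,z0,z1,col):
    q=[(sx*lx/2,sy*ly/2) for sx,sy in((-1,-1),(1,-1),(1,1),(-1,1))]
    P=[[proj('side',T+[c*u-k*v,k*u+c*v,z])[0] for u,v in q] for z in(z0,z1)]
    P=(np.array(P)-[259,188]+.5)*8
    for r in P: cv2.polylines(A,[np.int32(r)],True,col,1)
    for i in range(4): cv2.line(A,*[tuple(int(e) for e in P[j][i]) for j in(0,1)],col,1)
box(.012,.012,0,.036,(0,255,0));box(.044,.012,.036,.066,(0,0,255))
cv2.imwrite('pics/k6.png',A[0:600])
E=b[188:288,259:359]
"
```

```text
(no output)
```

View pics/k6.png

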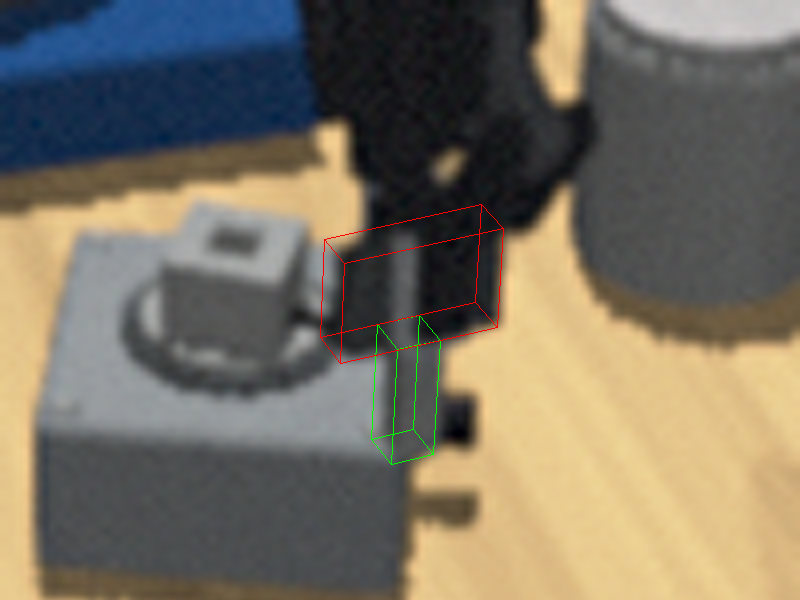

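Emit:
jog_arm([
  {"x": -0.02,"y": 0.1,"z": 0,"wx": 0,"wy": 0.003,"wz": 0.03},
  {"x": -0.04,"y": 0.25,"z": 0,"wx": 0,"wy": 0.003,"wz": 0.06},
  {"x": -0.06,"y": 0.4,"z": 0,"wx": 0,"wy": 0.003,"wz": 0.1},
  {"x": -0.08,"y": 0.55,"z": 0,"wx": 0,"wy": 0.003,"wz": 0.14},
  {"x": -0.1,"y": 0.68,"z": 0,"wx": 0,"wy": 0.003,"wz": 0.18},
  {"x": -0.112,"y": 0.75,"z": 0.006,"wx": 0,"wy": 0.003,"wz": 0.21},
  {"x": -0.112,"y": 0.771,"z": 0.006,"wx": 0,"wy": 0.003,"wz": 0.219},
  {"x": -0.112,"y": 0.771,"z": 0.006,"wx": 0,"wy": 0.003,"wz": 0.219},
  {"x": -0.112,"y": 0.771,"z": 0.006,"wx": 0,"wy": 0.003,"wz": 0.219},
  {"x": -0.112,"y": 0.771,"z": 0.006,"wx": 0,"wy": 0.003,"wz": 0.219},
])

```text
t: 18.23
eef_pos: [0.5857, -0.1544, 0.1576]
tool_rot: [-0.002, 0.279, 0.96, -0.001]
contact_force: [-0.3, 0.0, -1.3]
gripper_width: 0.129
```

```bash
python3 -c "
from h import *
s=monitor.get_obs();print(s['eef_pos'],s['tool_rot'],go([.587,-.154,.14],57.6),s['torque'])"
```

```text
[ 0.58571195 -0.15435631  0.15759365] [-1.98572183e-03  2.78626043e-01  9.60397290e-01 -7.94194098e-04] (array([-0.0048,  0.0052,  0.0879]), array([-0.0008, -0.0011,  0.0002])) [-0.03651735 -0.02461136  0.00735981]
```

Emit:
jog_arm([
  {"x": -0.005,"y": 0.005,"z": 0.04,"wx": -0.001,"wy": -0.001,"wz": 0},
  {"x": -0.005,"y": 0.005,"z": 0.08,"wx": -0.001,"wy": -0.001,"wz": 0},
  {"x": -0.005,"y": 0.005,"z": 0.11,"wx": -0.001,"wy": -0.001,"wz": 0},
  {"x": -0.005,"y": 0.005,"z": 0.135,"wx": -0.001,"wy": -0.001,"wz": 0},
  {"x": -0.005,"y": 0.005,"z": 0.135,"wx": -0.001,"wy": -0.001,"wz": 0},
  {"x": -0.005,"y": 0.005,"z": 0.135,"wx": -0.001,"wy": -0.001,"wz": 0},
  {"x": -0.005,"y": 0.005,"z": 0.135,"wx": -0.001,"wy": -0.001,"wz": 0},
])

```text
t: 18.82
eef_pos: [0.5871, -0.1542, 0.1307]
tool_rot: [0.0, 0.279, 0.96, 0.0]
contact_force: [0.2, 0.0, -1.5]
gripper_width: 0.133
```

```bash
python3 -c "
from h import *
s=monitor.get_obs();print(s['eef_pos'],s['contact_force'],go([.587,-.154,.12],57.6),s['torque'])"
```

```text
[ 0.58713198 -0.15419344  0.13070187] [ 0.1992446   0.00810736 -1.52860672] (array([0.0011, 0.0004, 0.0535]), array([0.0002, 0.    , 0.0002])) [ 0.00688865  0.04052494 -0.00315331]
```

Now I'll go down in small steps and watch the force.

Emit:
jog_arm([
  {"x": 0,"y": 0,"z": 0.012,"wx": 0,"wy": 0,"wz": 0},
  {"x": 0,"y": 0,"z": 0.025,"wx": 0,"wy": 0,"wz": 0},
  {"x": 0,"y": 0,"z": 0.025,"wx": 0,"wy": 0,"wz": 0},
  {"x": 0,"y": 0,"z": 0.025,"wx": 0,"wy": 0,"wz": 0},
])

```text
t: 19.15
eef_pos: [0.587, -0.1541, 0.1256]
tool_rot: [-0.0, 0.279, 0.96, 0.0]
contact_force: [-0.0, 0.7, -0.5]
gripper_width: 0.128
```

Emit:
jog_arm([
  {"x": 0,"y": 0,"z": 0.01,"wx": 0,"wy": 0,"wz": 0},
  {"x": 0,"y": 0,"z": 0.02,"wx": 0,"wy": 0,"wz": 0},
  {"x": 0,"y": 0,"z": 0.02,"wx": 0,"wy": 0,"wz": 0},
  {"x": 0,"y": 0,"z": 0.02,"wx": 0,"wy": 0,"wz": 0},
])

```text
t: 19.48
eef_pos: [0.5877, -0.1544, 0.1243]
tool_rot: [0.001, 0.279, 0.96, 0.001]
contact_force: [-6.9, 2.1, 20.3]
gripper_width: 0.128
```

```bash
python3 -c "
from h import *
s=monitor.get_obs();print(s['eef_pos'],s['contact_force'],go([.5857,-.1537,.127],57.6),go([.5857,-.1537,.123],57.6),s['torque'])"
```

```text
[ 0.58767289 -0.15436198  0.12425414] [-6.93090281  2.10184254 20.33360179] (array([ 0.0101, -0.0025, -0.0137]), array([0.0008, 0.0002, 0.0001])) (array([ 0.0101, -0.0025,  0.0063]), array([0.0008, 0.0002, 0.0001])) [0.64321609 1.67073496 0.00940226]
```

Emit:
jog_arm([
  {"x": 0.003,"y": -0.001,"z": -0.015,"wx": 0.001,"wy": 0,"wz": 0},
  {"x": 0.01,"y": -0.003,"z": -0.015,"wx": 0.001,"wy": 0,"wz": 0},
  {"x": 0.01,"y": -0.003,"z": -0.015,"wx": 0.001,"wy": 0,"wz": 0},
  {"x": 0.01,"y": -0.003,"z": -0.005,"wx": 0.001,"wy": 0,"wz": 0},
  {"x": 0.01,"y": -0.003,"z": 0.006,"wx": 0.001,"wy": 0,"wz": 0},
  {"x": 0.01,"y": -0.003,"z": 0.015,"wx": 0.001,"wy": 0,"wz": 0},
  {"x": 0.01,"y": -0.003,"z": 0.015,"wx": 0.001,"wy": 0,"wz": 0},
])

```text
t: 20.07
eef_pos: [0.5852, -0.1537, 0.1203]
tool_rot: [-0.0, 0.279, 0.96, -0.001]
contact_force: [0.4, -0.1, -1.1]
gripper_width: 0.126
```

```bash
python3 -c "
from h import *
s=monitor.get_obs();print(s['eef_pos'],s['contact_force'],go([.5857,-.1537,.12],57.6),s['torque'])"
```

```text
[ 0.58516114 -0.15365246  0.12030972] [ 0.43705525 -0.14064904 -1.0661878 ] (array([-0.0024,  0.0012,  0.0015]), array([-0.0005, -0.0002,  0.0001])) [-0.00567793 -0.01184082 -0.02251075]
```

Emit:
jog_arm([
  {"x": 0,"y": 0,"z": 0.008,"wx": 0,"wy": 0,"wz": 0},
  {"x": 0,"y": 0,"z": 0.016,"wx": 0,"wy": 0,"wz": 0},
  {"x": 0,"y": 0,"z": 0.025,"wx": 0,"wy": 0,"wz": 0},
  {"x": 0,"y": 0,"z": 0.025,"wx": 0,"wy": 0,"wz": 0},
  {"x": 0,"y": 0,"z": 0.025,"wx": 0,"wy": 0,"wz": 0},
])

```text
t: 20.48
eef_pos: [0.5851, -0.1537, 0.1152]
tool_rot: [-0.001, 0.279, 0.96, -0.001]
contact_force: [0.3, 0.2, -0.6]
gripper_width: 0.128
```

Emit:
jog_arm([
  {"x": 0,"y": 0,"z": 0.008,"wx": 0,"wy": 0,"wz": 0},
  {"x": 0,"y": 0,"z": 0.016,"wx": 0,"wy": 0,"wz": 0},
  {"x": 0,"y": 0,"z": 0.025,"wx": 0,"wy": 0,"wz": 0},
  {"x": 0,"y": 0,"z": 0.025,"wx": 0,"wy": 0,"wz": 0},
  {"x": 0,"y": 0,"z": 0.025,"wx": 0,"wy": 0,"wz": 0},
])

```text
t: 20.9
eef_pos: [0.585, -0.1537, 0.11]
tool_rot: [-0.001, 0.279, 0.96, -0.001]
contact_force: [-0.4, -0.0, -0.1]
gripper_width: 0.128
```

Emit:
jog_arm([
  {"x": 0,"y": 0,"z": 0.008,"wx": 0,"wy": 0,"wz": 0},
  {"x": 0,"y": 0,"z": 0.016,"wx": 0,"wy": 0,"wz": 0},
  {"x": 0,"y": 0,"z": 0.016,"wx": 0,"wy": 0,"wz": 0},
  {"x": 0,"y": 0,"z": 0.016,"wx": 0,"wy": 0,"wz": 0},
])

```text
t: 21.23
eef_pos: [0.5849, -0.1536, 0.1067]
tool_rot: [-0.001, 0.279, 0.96, -0.001]
contact_force: [-0.1, 0.4, -0.8]
gripper_width: 0.13
```

Emit:
jog_arm([
  {"x": 0,"y": 0,"z": 0.008,"wx": 0,"wy": 0,"wz": 0},
  {"x": 0,"y": 0,"z": 0.015,"wx": 0,"wy": 0,"wz": 0},
  {"x": 0,"y": 0,"z": 0.015,"wx": 0,"wy": 0,"wz": 0},
  {"x": 0,"y": 0,"z": 0.015,"wx": 0,"wy": 0,"wz": 0},
])

```text
t: 21.57
eef_pos: [0.5853, -0.1538, 0.105]
tool_rot: [-0.0, 0.279, 0.96, -0.0]
contact_force: [-2.7, 1.4, 11.4]
gripper_width: 0.129
```

Emit:
jog_arm([
  {"x": 0,"y": 0,"z": -0.005,"wx": 0,"wy": 0,"wz": 0.01},
  {"x": 0,"y": 0,"z": -0.005,"wx": 0,"wy": 0,"wz": 0.03},
  {"x": 0,"y": 0,"z": -0.005,"wx": 0,"wy": 0,"wz": 0.05},
  {"x": 0,"y": 0,"z": -0.005,"wx": 0,"wy": 0,"wz": 0.07},
  {"x": 0,"y": 0,"z": -0.005,"wx": 0,"wy": 0,"wz": 0.09},
  {"x": 0,"y": 0,"z": -0.005,"wx": 0,"wy": 0,"wz": 0.11},
  {"x": 0,"y": 0,"z": -0.005,"wx": 0,"wy": 0,"wz": 0.11},
])

```text
t: 22.15
eef_pos: [0.585, -0.1532, 0.1058]
tool_rot: [-0.001, 0.441, 0.898, -0.0]
contact_force: [-2.1, 1.1, 1.4]
gripper_width: 0.126
```

```bash
python3 -c "
from h import *
s=monitor.get_obs();print(s['eef_pos'],s['contact_force'],s['torque'],s['q'][6],np.degrees(2*np.arctan2(s['tool_rot'][1],s['tool_rot'][2])))"
```

```text
[ 0.58496735 -0.15323675  0.10580527] [-2.07864105  1.0970256   1.38743139] [0.43466636 0.31670896 0.01999882] 1.1933514767084312 52.279085197648584
```

Emit:
jog_arm([
  {"x": 0,"y": 0,"z": 0,"wx": 0,"wy": 0,"wz": 0.02},
  {"x": 0,"y": 0,"z": 0,"wx": 0,"wy": 0,"wz": 0.04},
  {"x": 0,"y": 0,"z": 0,"wx": 0,"wy": 0,"wz": 0.06},
  {"x": 0,"y": 0,"z": 0,"wx": 0,"wy": 0,"wz": 0.08},
  {"x": 0,"y": 0,"z": 0,"wx": 0,"wy": 0,"wz": 0.1},
  {"x": 0,"y": 0,"z": 0,"wx": 0,"wy": 0,"wz": 0.12},
  {"x": 0,"y": 0,"z": 0,"wx": 0,"wy": 0,"wz": 0.14},
  {"x": 0,"y": 0,"z": 0,"wx": 0,"wy": 0,"wz": 0.16},
  {"x": 0,"y": 0,"z": 0,"wx": 0,"wy": 0,"wz": 0.16},
])

```text
t: 22.9
eef_pos: [0.585, -0.1531, 0.1058]
tool_rot: [-0.001, 0.65, 0.76, -0.001]
contact_force: [-0.0, 0.1, 0.3]
gripper_width: 0.133
```

```bash
python3 -c "
from h import *
s=monitor.get_obs();print(s['eef_pos'],s['contact_force'],s['torque'],s['q'][6],np.degrees(2*np.arctan2(s['tool_rot'][1],s['tool_rot'][2])))"
```

```text
[ 0.58503645 -0.15314188  0.1057833 ] [-0.04485234  0.11037433  0.27253723] [0.31568551 0.15910902 0.03474927] 0.7846030821905655 81.08634379115273
```

Emit:
jog_arm([
  {"x": 0,"y": 0,"z": 0,"wx": 0,"wy": 0,"wz": 0.02},
  {"x": 0,"y": 0,"z": 0,"wx": 0,"wy": 0,"wz": 0.035},
  {"x": 0,"y": 0,"z": 0,"wx": 0,"wy": 0,"wz": 0.05},
  {"x": 0,"y": 0,"z": 0,"wx": 0,"wy": 0,"wz": 0.05},
])

```text
t: 23.23
eef_pos: [0.5851, -0.1531, 0.1058]
tool_rot: [-0.001, 0.707, 0.707, -0.001]
contact_force: [-0.6, 0.6, 0.8]
gripper_width: 0.122
```

```bash
python3 -c "
from h import *
s=monitor.get_obs();print(s['eef_pos'],s['contact_force'],s['torque'],s['q'][6],np.degrees(2*np.arctan2(s['tool_rot'][1],s['tool_rot'][2])))"
```

```text
[ 0.58507449 -0.1531213   0.10582216] [-0.60242781  0.62664375  0.79591664] [0.23511153 0.12194884 0.03698006] 0.6586638658814249 89.99367169141563
```

Emit:
jog_arm([
  {"x": 0,"y": 0,"z": 0,"wx": 0,"wy": 0,"wz": 0.013},
  {"x": 0,"y": 0,"z": 0,"wx": 0,"wy": 0,"wz": 0.026},
  {"x": 0,"y": 0,"z": 0,"wx": 0,"wy": 0,"wz": 0.04},
  {"x": 0,"y": 0,"z": 0,"wx": 0,"wy": 0,"wz": 0.04},
])

```text
t: 23.57
eef_pos: [0.5851, -0.1531, 0.1058]
tool_rot: [-0.001, 0.749, 0.662, -0.001]
contact_force: [-1.1, 0.9, 0.7]
gripper_width: 0.128
```

```bash
python3 -c "
from h import *
s=monitor.get_obs();print(s['eef_pos'],s['contact_force'],s['torque'],s['q'][6],np.degrees(2*np.arctan2(s['tool_rot'][1],s['tool_rot'][2])))"
```

```text
[ 0.58507026 -0.15312895  0.10579103] [-1.05837185  0.94736617  0.73580385] [0.15960347 0.17093227 0.04558238] 0.5586242744881544 97.07715072050614
```

Emit:
jog_arm([
  {"x": 0,"y": 0,"z": 0,"wx": 0,"wy": 0,"wz": 0.013},
  {"x": 0,"y": 0,"z": 0,"wx": 0,"wy": 0,"wz": 0.025},
  {"x": 0,"y": 0,"z": 0,"wx": 0,"wy": 0,"wz": 0.025},
])

```text
t: 23.82
eef_pos: [0.5851, -0.1531, 0.1058]
tool_rot: [-0.001, 0.774, 0.633, -0.001]
contact_force: [0.0, 1.0, 1.2]
gripper_width: 0.13
```

```bash
python3 -c "
from h import *
a=snap('side','s7.png')
cv2.imwrite('pics/k7.png',cv2.resize(a[175:275,240:340],(600,600),interpolation=cv2.INTER_CUBIC)[:,:,::-1])
s=monitor.get_obs();print(s['eef_pos'],s['contact_force'],s['torque'],s['q'][6],np.degrees(2*np.arctan2(s['tool_rot'][1],s['tool_rot'][2])))"
```

```text
[ 0.58510555 -0.15307851  0.10579791] [-0.81450909  0.18449051  1.02050404] [0.0829536  0.13705438 0.01690282] 0.4980237573036257 101.36864515785454
```

Emit:
jog_arm([
  {"x": 0,"y": 0,"z": 0,"wx": 0,"wy": 0,"wz": 0.013},
  {"x": 0,"y": 0,"z": 0,"wx": 0,"wy": 0,"wz": 0.025},
  {"x": 0,"y": 0,"z": 0,"wx": 0,"wy": 0,"wz": 0.025},
])

```text
t: 24.12
eef_pos: [0.5851, -0.1531, 0.1058]
tool_rot: [-0.001, 0.797, 0.604, -0.001]
contact_force: [-1.5, 1.0, 1.3]
gripper_width: 0.129
```

```bash
python3 -c "
from h import *
s=monitor.get_obs();print(s['eef_pos'],s['contact_force'],s['torque'],s['q'][6],np.degrees(2*np.arctan2(s['tool_rot'][1],s['tool_rot'][2])))"
```

```text
[ 0.58514068 -0.15305169  0.1057993 ] [-1.46025664  1.00001958  1.25098557] [0.11573654 0.1621634  0.22350864] 0.4361343924313677 105.73688642170727
```

Emit:
jog_arm([
  {"x": 0,"y": 0,"z": 0,"wx": 0,"wy": 0,"wz": 0.013},
  {"x": 0,"y": 0,"z": 0,"wx": 0,"wy": 0,"wz": 0.025},
  {"x": 0,"y": 0,"z": 0,"wx": 0,"wy": 0,"wz": 0.025},
])

```text
t: 24.37
eef_pos: [0.5852, -0.1531, 0.1058]
tool_rot: [-0.001, 0.82, 0.573, -0.001]
contact_force: [-0.4, -0.0, 1.0]
gripper_width: 0.13
```

```bash
python3 -c "
from h import *
s=monitor.get_obs();print(s['eef_pos'],s['contact_force'],s['torque'],s['q'][6],np.degrees(2*np.arctan2(s['tool_rot'][1],s['tool_rot'][2])))"
```

```text
[ 0.58516048 -0.15307498  0.10578591] [-3.90466339e-01 -4.09408611e-04  9.84256041e-01] [0.089606   0.15987002 0.46939162] 0.37464594254512407 110.07676405583284
```

Emit:
jog_arm([
  {"x": 0,"y": 0,"z": 0,"wx": 0,"wy": 0,"wz": 0.015},
  {"x": 0,"y": 0,"z": 0,"wx": 0,"wy": 0,"wz": 0.03},
  {"x": 0,"y": 0,"z": 0,"wx": 0,"wy": 0,"wz": 0.03},
])

```text
t: 24.62
eef_pos: [0.5852, -0.1531, 0.1058]
tool_rot: [-0.0, 0.845, 0.535, -0.002]
contact_force: [-0.9, 0.2, 0.4]
gripper_width: 0.125
```

```bash
python3 -c "
from h import *
a=snap('side','s8.png')
cv2.imwrite('pics/k8.png',cv2.resize(np.hstack([a[175:275,240:340],cv2.imread('pics/s0.png')[175:275,240:340,::-1]]),(800,400),interpolation=cv2.INTER_CUBIC)[:,:,::-1])
s=monitor.get_obs();print(s['eef_pos'],s['contact_force'],s['torque'],s['q'][6],np.degrees(2*np.arctan2(s['tool_rot'][1],s['tool_rot'][2])))"
```

```text
[ 0.58519644 -0.15307141  0.105789  ] [-0.88987695  1.31113537  0.65656556] [0.09284836 0.16507571 0.34004705] 0.3012730055800351 115.26479876541086
```

```bash
cat > boss.py <<'E'
from h import *
import sys
u=np.linspace(-.018,.018,30);o=0*u+.018
for f in sys.argv[1:]:
    I=cv2.GaussianBlur(cv2.imread(f'pics/{f}.png'),(0,0),.8).astype(np.float32)
    G=np.sqrt(sum(cv2.Sobel(I[...,k],cv2.CV_32F,*d)**2 for k in range(3) for d in((1,0),(0,1))))
    out=[]
    for a in range(-120,-18,3):
        y=np.radians(a%90);c,k=np.cos(y),np.sin(y);best=0
        for cx in np.arange(.583,.590,.001):
          for cy in np.arange(-.157,-.151,.001):
            E=np.r_[np.c_[u,o],np.c_[u,-o],np.c_[o,u],np.c_[-o,u]]
            P=np.c_[cx+c*E[:,0]-k*E[:,1],cy+k*E[:,0]+c*E[:,1],0*E[:,0]+.088]
            V=[(sx*.018,sy*.018) for sx in(-1,1) for sy in(-1,1)]
            V=sorted([(cx+c*p-k*q,cy+k*p+c*q) for p,q in V],key=lambda p:p[1])[:2]
            P=np.r_[P,[[vx,vy,z] for vx,vy in V for z in np.linspace(.066,.088,15)]]
            q=proj('side',P).astype(np.float32);s=cv2.remap(G,q[:,0].reshape(1,-1),q[:,1].reshape(1,-1),1).mean()
            best=max(best,s)
        out.append((a,round(float(best))))
    print(f,[x for x in out if x[0]>=-108])
E
python3 boss.py s0 s7 s8
```

```text
s0 [(-108, 211), (-105, 204), (-102, 197), (-99, 192), (-96, 189), (-93, 187), (-90, 185), (-87, 184), (-84, 183), (-81, 183), (-78, 182), (-75, 182), (-72, 182), (-69, 184), (-66, 185), (-63, 187), (-60, 188), (-57, 189), (-54, 192), (-51, 194), (-48, 198), (-45, 200), (-42, 205), (-39, 211), (-36, 216), (-33, 220), (-30, 223), (-27, 224), (-24, 222), (-21, 217)]
s7 [(-108, 205), (-105, 207), (-102, 210), (-99, 208), (-96, 207), (-93, 208), (-90, 210), (-87, 211), (-84, 212), (-81, 210), (-78, 209), (-75, 206), (-72, 203), (-69, 201), (-66, 199), (-63, 198), (-60, 197), (-57, 198), (-54, 200), (-51, 203), (-48, 204), (-45, 200), (-42, 200), (-39, 198), (-36, 196), (-33, 196), (-30, 196), (-27, 198), (-24, 200), (-21, 204)]
s8 [(-108, 209), (-105, 212), (-102, 216), (-99, 214), (-96, 212), (-93, 208), (-90, 208), (-87, 210), (-84, 211), (-81, 212), (-78, 209), (-75, 205), (-72, 201), (-69, 197), (-66, 195), (-63, 193), (-60, 192), (-57, 195), (-54, 198), (-51, 201), (-48, 201), (-45, 203), (-42, 204), (-39, 203), (-36, 199), (-33, 196), (-30, 195), (-27, 198), (-24, 201), (-21, 205)]
```

View pics/k8.png

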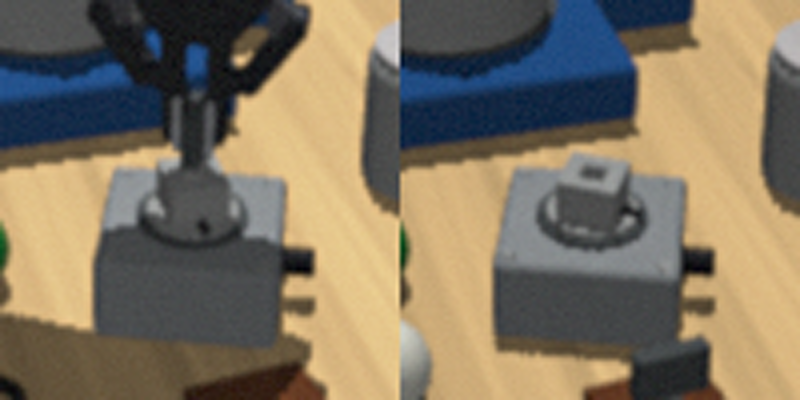

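```bash
python3 -c "
from h import *
for z in(.056,.066):
  C=np.array([.5855,-.1535])
  for f,u,v in(('0',635-400,212),('8',205,228)):
    d=atz('side',(240+u/4-.4,175+v/4-.4),z)[:2]-C
    print(z,f,np.degrees(np.arctan2(d[1],d[0])),np.linalg.norm(d))
a=cv2.imread('pics/s8.png')[215:245,270:305];
print(cv2.cvtColor(a,6)[10:24,6:34])"
```

```text
0.056 0 -6.257111217136691 0.02742617361228358
0.056 8 -72.38343889100659 0.015425461273261531
0.066 0 -36.8174024755751 0.028060531617749424
0.066 8 -89.57750575497361 0.028353350004470243
[[111 147 158 138  80  60  71  81  84  85  82  85  85  83  86  86  87  83
   86  83  88 114 136 118 109 139 147 152]
 [114 152 166 149 103  68  66  79  85  86  87  86  85  86  86  85  83  86
   85  83  86 121 151 131  99 126 144 147]
 [110 148 157 155 134  85  72  76  85  86  83  84  85  84  87  84  83  84
   86  83  88 121 154 133  95 106 141 148]
 [ 81 102 113 122 133  88  69  78  88  84  85  86  85  81  80  84  80  84
   80  83  89 114 146 128  89  96 134 147]
 [ 52  70  75  87  96  80  69  80  86  84  82  87  84  78  67  69  82  84
   85  81  77  90 108 103  85  93 130 148]
 [ 38  56  67  76  75  68  70  79  82  83  80  79  77  59  41  53  76  81
   79  80  76  76  77  79  77  91 129 149]
 [ 36  39  57  69  77  75  75  79  80  78  79  82  74  49  24  34  59  78
   77  73  75  73  60  56  73  94 138 150]
 [ 40  37  47  60  70  76  75  78  78  78  76  77  76  64  38  27  53  73
   79  76  71  60  44  43  73 119 147 153]
 [ 50  41  41  40  57  61  68  76  76  77  75  78  81  75  52  46  61  76
   72  64  57  41  37  42  81 129 147 145]
 [ 62  59  46  39  40  45  46  57  64  72  73  66  79  77  64  58  61  63
   57  44  41  39  49  51  69  99 103 104]
 [ 67  64  64  56  44  43  37  43  42  48  48  50  55  56  50  44  46  45
   41  43  45  53  58  63  68  72  69  69]
 [ 70  70  70  66  64  56  53  44  43  42  39  42  45  42  43  42  44  46
   48  55  59  66  71  66  69  68  67  68]
 [ 71  67  71  70  67  63  65  63  60  57  58  57  53  53  59  57  66  60
   68  65  69  68  69  68  68  68  66  64]
 [ 70  68  72  71  67  71  68  69  68  67  67  68  67  65  65  67  68  66
   67  67  71  67  70  68  67  70  66  68]]
```

Boss pointer and face shading (crop about (205,228), narrow face on the left) put the boss near −89°, i.e. at its stop of about 1.2 rad. I'll ease the twist off, release and retract.

Emit:
jog_arm([
  {"x": 0,"y": 0,"z": 0,"wx": 0,"wy": 0,"wz": -0.015},
  {"x": 0,"y": 0,"z": 0,"wx": 0,"wy": 0,"wz": -0.03},
  {"x": 0,"y": 0,"z": 0,"wx": 0,"wy": 0,"wz": -0.045},
  {"x": 0,"y": 0,"z": 0,"wx": 0,"wy": 0,"wz": -0.045},
])

```text
t: 25.0
eef_pos: [0.5851, -0.1531, 0.1058]
tool_rot: [-0.001, 0.804, 0.595, -0.001]
contact_force: [0.4, 0.6, -0.1]
gripper_width: 0.134
```

```bash
python3 -c "
from h import *
s=monitor.get_obs();print(s['eef_pos'],s['contact_force'],s['torque'],s['gripper_width'],np.degrees(2*np.arctan2(s['tool_rot'][1],s['tool_rot'][2])))"
```

```text
[ 0.58512502 -0.15309192  0.10576933] [ 0.36518915  0.6212798  -0.05076754] [0.05781818 0.10246903 0.06244871] 0.13356367542626388 106.95632120644912
```

Emit:
jog_arm([
  {"x": 0,"y": 0,"z": 0,"wx": 0,"wy": 0,"wz": 0},
  {"x": 0,"y": 0,"z": 0,"wx": 0,"wy": 0,"wz": 0},
  {"x": 0,"y": 0,"z": 0,"wx": 0,"wy": 0,"wz": 0},
  {"x": 0,"y": 0,"z": 0,"wx": 0,"wy": 0,"wz": 0},
  {"x": 0,"y": 0,"z": 0,"wx": 0,"wy": 0,"wz": 0},
  {"x": 0,"y": 0,"z": 0,"wx": 0,"wy": 0,"wz": 0},
], hand=0.2)

```text
t: 25.5
eef_pos: [0.5852, -0.1531, 0.1058]
tool_rot: [-0.001, 0.804, 0.595, -0.001]
contact_force: [0.8, 0.2, -0.6]
gripper_width: 0.594
```

Emit:
jog_arm([
  {"x": 0,"y": 0,"z": -0.06,"wx": 0,"wy": 0,"wz": 0},
  {"x": 0,"y": 0,"z": -0.15,"wx": 0,"wy": 0,"wz": 0},
  {"x": 0,"y": 0,"z": -0.3,"wx": 0,"wy": 0,"wz": 0},
  {"x": 0,"y": 0,"z": -0.45,"wx": 0,"wy": 0,"wz": 0},
  {"x": 0,"y": 0,"z": -0.6,"wx": 0,"wy": 0,"wz": 0},
  {"x": 0,"y": 0,"z": -0.75,"wx": 0,"wy": 0,"wz": 0},
  {"x": 0,"y": 0,"z": -0.8,"wx": 0,"wy": 0,"wz": 0},
  {"x": 0,"y": 0,"z": -0.8,"wx": 0,"wy": 0,"wz": 0},
])

```text
t: 26.17
eef_pos: [0.587, -0.154, 0.2694]
tool_rot: [0.001, 0.804, 0.595, 0.001]
contact_force: [0.1, -0.8, -0.4]
gripper_width: 0.604
```

```bash
python3 -c "
from h import *
s=monitor.get_obs();print(s['eef_pos'],s['contact_force'],s['gripper_width'],go([.585,.04,.265],70))
snap('side','s9.png')
print(finder.find_in('side','key')[:3],finder.place_of('side','key')[:3],proj('side',[.5855,-.1535,.066]))"; python3 boss.py s9
```

```text
[ 0.58702199 -0.15403072  0.26942677] [ 0.08723937 -0.76846385 -0.35397092] 0.6037601165959647 (array([ 0.9249, -0.293 ,  0.021 ]), array([ 0.0008,  0.0009, -0.4832]))
[] [{'location': [288.4, 223.5], 'confidence': 0.62}] [[287.29666096 225.06880607]]
s9 [(-108, 235), (-105, 235), (-102, 242), (-99, 249), (-96, 255), (-93, 259), (-90, 262), (-87, 264), (-84, 267), (-81, 267), (-78, 265), (-75, 260), (-72, 253), (-69, 246), (-66, 241), (-63, 238), (-60, 237), (-57, 238), (-54, 239), (-51, 239), (-48, 235), (-45, 240), (-42, 237), (-39, 231), (-36, 227), (-33, 229), (-30, 232), (-27, 235), (-24, 237), (-21, 237)]
```

Emit:
jog_arm([
  {"x": 0.25,"y": -0.08,"z": 0,"wx": 0,"wy": 0,"wz": 0},
  {"x": 0.5,"y": -0.16,"z": 0,"wx": 0,"wy": 0,"wz": 0},
  {"x": 0.75,"y": -0.24,"z": 0,"wx": 0,"wy": 0,"wz": 0},
  {"x": 0.925,"y": -0.293,"z": 0,"wx": 0,"wy": 0,"wz": 0},
  {"x": 0.925,"y": -0.293,"z": 0,"wx": 0,"wy": 0,"wz": 0},
  {"x": 0.925,"y": -0.293,"z": 0,"wx": 0,"wy": 0,"wz": 0},
])

```text
t: 26.82
eef_pos: [0.5821, 0.0504, 0.2622]
tool_rot: [-0.003, 0.8, 0.6, -0.003]
contact_force: [-0.0, 0.3, -0.0]
gripper_width: 0.594
```

```bash
cat > fit2.py <<'E'
src=open('fit.py').read()
from h import *
snap('side','s10.png');snap('top','t10.png')
src=src.replace("pr=snap('top','t3.png')","").replace("'t0'","'t10'").replace("'s0'","'s10'").split("fit('boss'")[0]
exec(src)
fit('boss',(.5865,-.154,np.radians(-87)),[(rect(.036,.036,.088),1)],16)
fit('head',(.5865,-.154,np.radians(-95)),[(rect(.044,.012,.132),1)],24)
for P in([.5865,-.154,.132],[.5865,-.154,.088]): print(proj('top',P),proj('side',P))
print([finder.place_of(c,'ball')[:5] for c in('top','side')],proj('top',[.564,.146,.138]),proj('side',[.564,.146,.138]))
E
python3 fit2.py
```

```text
boss ['top'] 261 [ 0.5805 -0.1645] -91.83961928637856
boss ['side'] 298 [ 0.5844 -0.1538] -77.55726915775996
boss ['top', 'side'] 478 [ 0.5853 -0.1544] -78.65236630461216
head ['top'] 341 [ 0.5672 -0.1595] -88.86787917964261
head ['side'] 234 [ 0.5867 -0.1692] -91.21270747413753
head ['top', 'side'] 404 [ 0.6158 -0.1579] -111.26456678030831
[[289.8145 161.3342]] [[288.359  201.7722]]
[[288.4926 164.138 ]] [[287.9515 217.4867]]
[[{'location': [274.4, 208.4], 'confidence': 0.67}, {'location': [308.0, 271.7], 'confidence': 0.62}, {'location': [287.8, 239.3], 'confidence': 0.61}, {'location': [314.0, 245.8], 'confidence': 0.55}], [{'location': [196.4, 254.8], 'confidence': 0.88}, {'location': [231.8, 240.8], 'confidence': 0.87}, {'location': [154.3, 278.5], 'confidence': 0.73}, {'location': [197.0, 279.8], 'confidence': 0.64}, {'location': [253.1, 151.3], 'confidence': 0.6}]] [[185.3532 165.9691]] [[250.3661 148.129 ]]
```

```bash
python3 -c "
import cv2,numpy as np
np.set_printoptions(linewidth=200)
a=cv2.cvtColor(cv2.imread('pics/t10.png'),6);print(a[148:182,274:306])
b=cv2.cvtColor(cv2.imread('pics/s10.png'),6);print(b[194:238,268:310])"
```

```text
[[156 153 136 ... 162 167 165]
 [156 149 120 ... 159 165 164]
 [156 136 115 ... 159 158 157]
 ...
 [ 46  55  54 ...  65  87 135]
 [ 39  43  46 ...  66 101 157]
 [ 36  35  39 ...  69 102 161]]
[[ 73  72  71 ... 181 180 181]
 [ 68  64  63 ... 185 178 181]
 [ 57  54  50 ... 188 182 181]
 ...
 [143 145 146 ... 141 140 119]
 [144 146 143 ... 141 138 115]
 [140 142 146 ... 142 140 120]]
```

```bash
python3 -c "
import cv2,numpy as np
for f,r in(('t10',(150,180,276,306)),('s10',(194,236,270,306))):
    a=cv2.cvtColor(cv2.imread(f'pics/{f}.png'),6)[r[0]:r[1],r[2]:r[3]]
    print(f); [print(r[0]+i,' '.join('%3d'%v for v in row)) for i,row in enumerate(a)]"
```

```text
t10
150 115 130 130 131 133 126 130 128 130 129 131 128 124 127 118 116  93  70  36  13  14  30  59 103 157 157 158 159 158 157
151 123 127 129 132 128 131 131 129 130 130 124 128 128 125 127 131 124 119  95  84  46  43  67 103 158 159 157 157 156 159
152 126 128 127 128 127 129 130 132 130 130 131 126 129 130 129 131 127 130 126 124  99  81  75 103 157 159 158 162 157 155
153 131 127 128 130 129 128 132 130 129 132 132 127 128 131 128 126 127 128 128 130 130 116 107 112 141 137 148 163 163 159
154 131 132 131 131 130 132 130 132 132 129 131 130 132 131 132 130 126 129 128 129 128 126 129 124 124 114 126 143 159 171
155 132 127 129 132 128 129 131 130 125 114 109 110  97 101 119 121 128 129 129 134 131 128 128 124 128 126 121 126 136 142
156 131 130 129 129 132 129 121  97  94  77  81  74  61  68  88  98 113 122 128 130 130 130 127 129 126 125 123 125 121 118
157 135 133 129 128 123 109  86  54  58  73 103 113 113 112  97  75  75  91 108 133 129 127 129 129 132 132 127 127 129 125
158 129 130 133 131 107  76  65  68  60  78  98 109 133 140 133 120 112 103 101 104 126 129 128 127 131 
[... 8143 characters left out ...]
 108 137 147 123  84  75  77  80  76  77  71  46  23  31  61  94 121 105  81  73  73  70  91 131 146 142 143
232 144 142 147 145 130  89  63  65  62  74  95 111 106  83  73  71  75  71  71  68  63  41  28  59 104 115  95  70  56  67  76 113 142 145 139 141
233 147 144 145 144 141 122  92  71  61  56  62  76  78  70  73  70  75  73  74  73  74  63  46  58  83  88  76  67  59  67 102 133 145 144 143 143
234 144 144 143 148 145 139 130 106  78  56  52  63  67  60  61  68  72  70  70  71  69  67  56  61  70  73  63  63  70  87 127 143 143 142 142 144
235 146 145 143 145 145 147 141 136 119  85  67  56  59  56  62  68  63  54  49  45  47  53  61  63  59  64  73  91 117 130 140 143 144 144 143 142
```

```bash
python3 -c "
from h import *
A,B,C=[atz('side',p,.088)[:2] for p in((283.3,223.6),(296.9,221.2),(279.7,216))]
for d in(B-A,C-A): print(d,np.linalg.norm(d),np.degrees(np.arctan2(d[1],d[0])))
print('top head edge', [np.degrees(np.arctan2(*(atz('top',q,.132)-atz('top',p,.132))[[1,0]])) for p,q in(((281.5,161.5),(296,165.7)),((284,158.2),(295,160.8)))])
# shadow/pointer at z .066
for z in(.058,.062,.066):
  for p in ((235/4+240-.4,212/4+175-.4),(291.3,230.8)):
    d=atz('side',p,z)[:2]-[.586,-.1535]; print(z,np.degrees(np.arctan2(d[1],d[0])),np.linalg.norm(d))
"
```

```text
[0.03389151 0.00180195] 0.03393937526228567 3.0434423673880215
[0.00080926 0.0334534 ] 0.033463187646571205 88.61424579287637
top head edge [np.float64(-104.87437152927168), np.float64(-101.97685003304444)]
0.058 -12.57217247768503 0.02643688903854542
0.058 -69.91001131774519 0.015441549866003717
0.062 -25.291134986345718 0.026415369854017625
0.062 -80.04133652924384 0.020285521567069503
0.066 -37.438042303657646 0.027661879783142457
0.066 -86.15237862517259 0.025515262812540598
```

```bash
python3 -c "
from h import *
print(bot.hand_in(), monitor.get_obs()['t'])"
```

```text
the job is handed in; nothing more can be done
the job is handed in; nothing more can be done
```

I put the white ball in the empty (right-hand) pot, then turned the switch clockwise to its stop with the key and left the key in the socket. I handed the job in at about 27 s of the 58 s; no verdict is reported.

**Ball:** I lowered it in small steps until the floor took its weight. The wrist force went from about −2.2 N to about +0.7 N, so it was pressed by less than 1 N when I let go. The top picture after release showed it centred in the pot.

**Key:** The first try met the rim of the socket with about 20 N. I shifted about 2 mm and it then slid in freely to the bottom, about 20 mm deep.

**Turn:** The resisting torque stayed near 0.03 N m, then rose to about 0.47 N m, which I took as the stop. A last push turned the tool 5° more while the torque fell to 0.34 N m, so the key may have slipped a little in the grip. I then eased back and released.

**Last checks:**
- **Switch angle:** corners I picked from the final side picture put the boss at about −89°, so the rotor is at about 1.18 rad (±0.04) against the stop at 1.2.
- **Disagreement:** the automatic outline fits on the same pictures scattered from −78° to −92°. I trusted the corners and the torque rise over them.
- **Key position:** the network found the key at the socket.
- **Ball at the end:** after the key work I did not look into the pot again by eye. One low-confidence network hit (0.6) in the side picture was near the ball's expected place.
- **Arm:** at the end it was clear and touching nothing.

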